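# Put the gel pots back in their rack by size

### The arm

A 7-joint arm with a two-finger parallel gripper is mounted at the origin on the work surface. World frame = base frame: x ahead of the robot, y to its left, z up, the work surface at z = 0. Lengths are in mm, angles in rad, forces in N, time in s.
With the tool pointing down it reaches from about 425 to 1025 mm from the base axis. Payload 9.4 kg.
Tool frame: the origin (TCP) lies between the finger pads; the fingertips stand 17 mm ahead of it and the grasp point (between the pads) lies 2 mm behind it; z points along the fingers, x is the direction in which the jaws open and shut, and the axes are right-handed (so a half turn about z gives the same grasp; the last joint's range is limited). The gripper opens to 85 mm and grips with 20 to 120 N. Pads are 22 mm wide; open, the fingers measure 114 mm over their backs; the gripper's body (76 mm by 85 mm) begins 54 mm behind the grasp point. The pads swing forward as they close: fully open they stand 13 mm farther back than shut.
Start: joints at [-1.378, 0.599, -0.003, 1.599, 0.002, 0.943, -0.08], TCP at [193.244, 698.771, 248.275] pointing down, gripper open.
Joint ranges: [-2.57, 2.57], [-0.35, 1.97], [-1.29, 1.29], [0.11, 2.56], [-1.05, 4.19], [0.11, 1.86], [-2.63, 2.63]. Speed limits (rad/s): [2.22, 2.22, 3.01, 3.01, 3.14, 3.14, 3.14].

### API

Orientations are given as a unit quaternion [w, x, y, z].
In Python, from workcell import bot gives the robot as it stands.
- The arm moves only by the tool play_rows, never from a script. Its argument "series" is a list of rows, each an object of numbers: "gripper": the closure, from -1 (fully open) to 1 (shut), so that 0 is half open; "dx", "dy", "dz": the shift along the tool's x, y, z in m; "rx", "ry", "rz": the turn, a rotation vector about the tool's x, y, z in degrees. A call has 1 to 8 rows; each row shifts and turns the commanded pose from where the row before left it, along the tool's axes as they then stand; what a row does not reach is not made up. A row lasts 1/10 s, in which the tool goes at most 50 mm and 8.59 degrees, less where a joint would pass 70% of its speed; a pose out of reach is approached as far as the arm can. A call is refused whole if a number of a shift passes 0.05 or a number of a turn 8.59, either way. A call with a gripper value outside its range is refused whole. The fingers move at their own pace and stop on an object; "grip_force" is the grip in N (left out, the last holds). Time passes only in rows, so rows that do not move let the fingers close. It gives the time, the measured TCP pose, the force and the opening at its end, in the units of the state.
- bot.sense(): the state, without advancing time (a new reading comes with each control period).
- bot.camera(name): name is "scene" or "side" or "wrist"; returns the picture (420x560x3 uint8, blue, green, red); there is no depth.
- bot.camera_params(name): a dict with "fx", "fy", "cx", "cy" (pixels), "rvec" (rotation vector, rad) and "tvec" (3), from world to camera coordinates, as OpenCV has them. Camera axes: x right, y down, z forward; pixel columns grow to the right and rows downward; lengths in mm; the calibration is good to about 2 mm. A picture is of the moment at which its call begins: read the wrist's pose just before it. camera_params takes no time and is no camera call; for the wrist camera it gives the pose at the moment of the call.
- bot.finish_job(): hands the job in, once; it reports no verdict.
The state is a dict: "clock": time; "qpos": joint angles; "joint_vel": joint speeds; "joint_torque": joint torques, N m; "ee_pos": TCP position; "ee_rot": TCP orientation; "contact_force": force on the tool from outside, world axes, zero at the start; "moment": the same for the moment, N m; "gripper_width": finger opening in mm.
Only numpy, scipy, OpenCV 4.12 (cv2) and the standard library are available. Lean on these libraries where they do the work, as an engineer would, in place of code of your own. Each camera call takes 0.05 s, during which the arm holds its last target.

### The job

Tidy the nail desk: put the four white gel pots back into the wooden pot rack in order of size, the smallest pot in the smallest well and so on up to the largest pot in the largest well, each standing flat on the floor of its well. Keep the pots upright and set them down rather than dropping them, and leave the polish bottle and the buffer block as they are.

Things in the scene. Friction and masses are not known exactly. Their poses are not given: they have to be found in the camera images.
- pot_xs: the smallest gel pot: a white round plastic jar with a white ribbed screw lid, 30 mm in diameter over its whole height of 24 mm, about 20 g, standing loose on the desk. Origin: centre of its underside; z up.
- pot_s: the second smallest gel pot: a white round plastic jar with a white ribbed screw lid, 42 mm in diameter over its whole height of 30 mm, about 40 g, standing loose on the desk. Origin: centre of its underside; z up.
- pot_m: the second largest gel pot: a white round plastic jar with a white ribbed screw lid, 52 mm in diameter over its whole height of 36 mm, about 70 g, standing loose on the desk. Origin: centre of its underside; z up.
- pot_l: the largest gel pot: a white round plastic jar with a white ribbed screw lid, 62 mm in diameter over its whole height of 42 mm, about 110 g, standing loose on the desk. Origin: centre of its underside; z up.
- well_xs: the smallest well of the pot rack: a round flat-floored recess 45 mm in diameter and 3 mm deep with a grey felt floor. Origin: centre of its floor, which is 13 mm above the desk; z up, y along the rack towards the end with the smallest well. The rack is a light wooden block 302 x 98 mm, 16 mm high, fixed to the desk, turned any way round; its four wells lie in one straight row along its middle, 57, 68 and 78 mm apart between centres from the smallest up.
- well_s: the second smallest well of the pot rack: a round flat-floored recess 57 mm in diameter and 3 mm deep with a grey felt floor. Origin: centre of its floor, which is 13 mm above the desk; z up, y along the rack towards the end with the smallest well.
- well_m: the second largest well of the pot rack: a round flat-floored recess 67 mm in diameter and 3 mm deep with a grey felt floor. Origin: centre of its floor, which is 13 mm above the desk; z up, y along the rack towards the end with the smallest well.
- well_l: the largest well of the pot rack: a round flat-floored recess 77 mm in diameter and 3 mm deep with a grey felt floor. Origin: centre of its floor, which is 13 mm above the desk; z up, y along the rack towards the end with the smallest well.
- polish: nail polish bottle standing loose among the pots, to be left alone: clear glass with pink polish, 32 mm in diameter, with a black cap, 79 mm high in all. Origin: centre of its underside.
- buffer: nail buffer block lying loose behind the pots, to be left alone: a grey and cream bar 96 mm long, 27 mm wide and 26 mm high. Origin: centre of its underside; y along its length, which runs across in front of the robot (along the robot's y to within 0.25 rad).
Mind the look-alikes: they are no part of the job. What is shaped like the pot_xs but purple is not meant.

How it is judged (in metres and radians):
At the end, for the whole second after the job is handed in: Each pot stands upright (0.04 rad) and still in the well of its rank in size, centred within 10 mm, its underside on the well floor (1.5 mm); polish bottle upright, it and the buffer block within 30 mm of where they were (horizontal distance between pot_xs and well_xs below 0.01 m and z of pot_xs in the frame of well_xs between -0.003 and 0.0015 m and angle between each of pot_xs, pot_s, pot_m, pot_l's own z axis and vertical below 0.04 rad and linear speed of each of pot_xs, pot_s, pot_m, pot_l below 0.01 m/s and horizontal distance between pot_s and well_s below 0.01 m and z of pot_s in the frame of well_s between -0.003 and 0.0015 m and horizontal distance between pot_m and well_m below 0.01 m and z of pot_m in the frame of well_m between -0.003 and 0.0015 m and horizontal distance between pot_l and well_l below 0.01 m and z of pot_l in the frame of well_l between -0.003 and 0.0015 m and not (distance of polish from where it was at the start of the episode above 0.03 m) and not (angle between polish's own z axis and vertical above 0.4 rad) and not (distance of buffer from where it was at the start of the episode above 0.03 m)); the robot touches nothing.
It fails at once if a pot tipped by more than 0.7 rad (angle between any of pot_xs, pot_s, pot_m, pot_l's own z axis and vertical above 0.7 rad).
It fails at once if a pot let go in the air, its underside more than 45 mm above the desk (32 mm above the floors of the wells) ((height (world z) of pot_xs above 0.045 m and contact force between pot_xs and the fingers below 0.01 N) or (height (world z) of pot_s above 0.045 m and contact force between pot_s and the fingers below 0.01 N) or (height (world z) of pot_m above 0.045 m and contact force between pot_m and the fingers below 0.01 N) or (height (world z) of pot_l above 0.045 m and contact force between pot_l and the fingers below 0.01 N)).
It fails at once if the polish bottle tipped by more than 0.4 rad, or it or the buffer block shifted by more than 30 mm (distance of any of polish, buffer from where it was at the start of the episode above 0.03 m or angle between polish's own z axis and vertical above 0.4 rad).
It also fails if it takes over 90 s, if anything falls off the work surface, if the arm or the gripper's body presses on something with over 40 N, if the wrist force passes 120 N, or if a joint passes its speed limit or range.

## Working session

There is one attempt and no reset: what is moved stays moved. The work goes in short steps, Python scripts to look and compute and a tool call to move; the robot and the scene stay as the last step left them, time stands still between calls to the robot, and variables do not carry over. Pictures are saved under pics/ and viewed, and the job is handed in when it is done.

Besides the shell and the picture viewer there is one more tool, called after ">>>" as a command line: name --argument value ..., lists and objects as JSON in quotes. play_rows: Moves the arm, as the interface text tells. Its arguments: {"type":"object","properties":{"series":{"type":"array","items":{"type":"object","properties":{"gripper":{"type":"number"},"dx":{"type":"number"},"dy":{"type":"number"},"dz":{"type":"number"},"rx":{"type":"number"},"ry":{"type":"number"},"rz":{"type":"number"}}}},"grip_force":{"type":"number"}},"required":["series"]}

```bash
ls; mkdir -p pics; python3 - <<'E'
from workcell import bot
import cv2
print(bot.sense())
for n in ["scene","side","wrist"]:
    p=bot.camera_params(n); im=bot.camera(n); cv2.imwrite(f"pics/{n}0.png",im); print(n,p)
E
```

```text
pics
{'clock': 0.0, 'qpos': array([-1.3777204 ,  0.60012697, -0.00258539,  1.60012141,  0.00182607,
        0.94291148, -0.07980525]), 'joint_vel': array([ 0.00040978,  0.00041066,  0.00162291,  0.00041768, -0.00085491,
       -0.00182626,  0.00164857]), 'joint_torque': array([ 1.49298694e-04, -7.76420975e+01,  1.56458136e+00, -2.58017421e+01,
        1.22817242e-02,  8.77960614e-03,  6.45603208e-06]), 'ee_pos': array([193.10001274, 698.349639  , 247.41803289]), 'ee_rot': array([ 5.27961136e-04,  7.95743383e-01,  6.05633434e-01, -5.77515896e-04]), 'contact_force': array([ 0.45948845,  1.25046798, -0.48119108]), 'moment': array([-0.04288241, -0.01304279,  0.01773424]), 'gripper_width': 85.28593169744165}
scene {'fx': 477.3184485630747, 'fy': 477.3184485630747, 'cx': 280.9930605092686, 'cy': 204.60070530283082, 'rvec': array([ 1.81407639,  1.55026368, -0.69345626]), 'tvec': array([ -51.35126044, -331.45614942, 1404.66379805])}
side {'fx': 395.1260554733649, 'fy': 395.1260554733649, 'cx': 278.19044793272974, 'cy': 200.267151505349, 'rvec': array([ 0.42595412, -2.58062314,  1.41854157]), 'tvec': array([517.83152511, 172.02736463, 705.24608164])}
wrist {'fx': 325.46939370786396, 'fy': 325.46939370786396, 'cx': 278.5818512913082, 'cy': 204.351751533586, 'rvec': array([-2.32437417, -1.76783847, -0.23201524]), 'tvec': array([-724.46863623,  -32.95961878,  379.84423961])}
```

View pics/scene0.png

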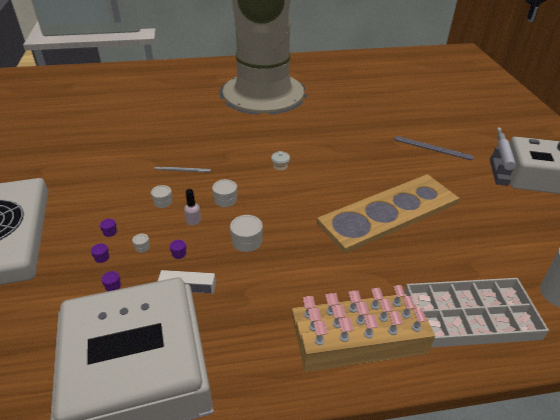

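View pics/side0.png

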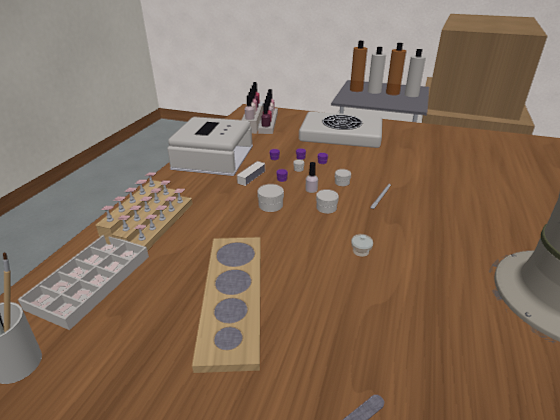

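View pics/wrist0.png

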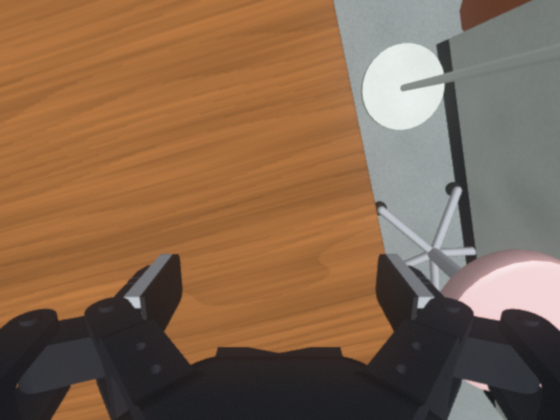

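Scene view: white pot candidates at (162,196), (225,193), (247,233) and (141,243). The look-alikes are four purple pots at (109,228), (100,253), (178,249) and (112,281), and a lidded glass dish at (280,160). The polish bottle is at (192,208), the buffer at (187,282), and the rack runs from (351,224) to (427,193).

```bash
cat > h.py <<'E'
import cv2, numpy as np
from workcell import bot
def ray(p,u,v):
    R=cv2.Rodrigues(np.array(p['rvec'],float))[0]; t=np.array(p['tvec'],float)
    d=R.T@np.array([(u-p['cx'])/p['fx'],(v-p['cy'])/p['fy'],1.]); return -R.T@t,d
def onz(p,u,v,z):
    o,d=ray(p,u,v); return o+d*(z-o[2])/d[2]
def proj(p,X):
    K=np.array([[p['fx'],0,p['cx']],[0,p['fy'],p['cy']],[0,0,1]])
    return cv2.projectPoints(np.array(X,float).reshape(-1,1,3),np.array(p['rvec'],float),np.array(p['tvec'],float),K,None)[0].reshape(-1,2)
E
python3 - <<'E'
from h import *
p=bot.camera_params("scene"); q=bot.camera_params("side")
im=cv2.imread("pics/scene0.png"); s=cv2.imread("pics/side0.png")
cv2.imwrite("pics/c1.png",cv2.resize(im[140:300,80:280],None,fx=4,fy=4,interpolation=cv2.INTER_CUBIC)[:600])
c=s[140:225,220:380]; cv2.imwrite("pics/c2.png",cv2.resize(c,None,fx=5,fy=5,interpolation=cv2.INTER_CUBIC))
def blobs(im,n,roi):
    h=cv2.cvtColor(im,cv2.COLOR_BGR2HSV)
    m=((h[...,1]<60)&(h[...,2]>110)).astype(np.uint8)
    k,l,st,ce=cv2.connectedComponentsWithStats(m)
    x0,x1,y0,y1=roi
    for i in range(1,k):
        if st[i,4]>30 and x0<ce[i,0]<x1 and y0<ce[i,1]<y1: print(n,st[i],ce[i].round(1),onz(p if n=='scene' else q,ce[i,0],ce[i,1],17).round(0))
blobs(im,'scene',(120,300,140,300)); blobs(s,'side',(230,400,140,260))
# wells: grey-blue in scene
for n,I,P,roi in(('scene',im,p,(315,465,170,245)),('side',s,q,(195,270,230,370))):
    h=cv2.cvtColor(I,cv2.COLOR_BGR2HSV); m=(h[...,1]<75).astype(np.uint8)
    k,l,st,ce=cv2.connectedComponentsWithStats(m)
    for i in range(1,k):
        if st[i,4]>150 and roi[0]<ce[i,0]<roi[1] and roi[2]<ce[i,1]<roi[3]: print(n,'well',st[i],ce[i].round(1),onz(P,*ce[i],13).round(1))
E
```

```text
scene [271 151  19  13 179] [280.1 157.1] [358.  -9.  17.]
scene [154 167  57   4 114] [182.6 168.3] [ 371. -236.   17.]
scene [212 179  25  17 302] [224.3 186.9] [ 452. -148.   17.]
scene [151 185  21  14 206] [160.6 191.2] [ 447. -283.   17.]
scene [184 204  16   9  95] [191.6 208.6] [ 514. -219.   17.]
scene [230 215  33  23 574] [245.8 225.6] [ 581. -115.   17.]
scene [132 234  17  11 144] [140. 239.] [ 588. -319.   17.]
side [293 159  11  13 112] [298.6 164.9] [ 594. -310.   17.]
side [237 161  28  25 252] [248.  172.1] [ 712. -226.   17.]
side [335 169  16  17 232] [342.4 177. ] [ 463. -279.   17.]
side [306 175  12  18 179] [311.7 183.7] [ 532. -219.   17.]
side [257 184  27  28 618] [270.5 197.2] [ 610. -124.   17.]
side [371 184  20  24  99] [380.  196.4] [ 357. -211.   17.]
side [316 190  23  24 442] [326.9 200.8] [ 476. -151.   17.]
side [351 234  22  23 374] [361.4 244.3] [371. -11.  17.]
side [217 243  38  24 656] [235.1 254.5] [603. 101.  17.]
scene well [416 187  21  13 200] [425.9 192.8] [530.5 283.8  13. ]
scene well [393 193  27  17 344] [406.1 201.3] [551.4 230.7  13. ]
scene well [366 202  32  21 516] [381.2 211.8] [576.1 167.2  13. ]
scene well [332 212  38  26 758] [350.8 224.6] [604.4  94.   13. ]
side well [217 242  38  25 737] [235.2 254.2] [605.6  95.5  13. ]
side well [215 270  37  25 725] [232.7 281.8] [577.8 168.5  13. ]
side well [214 298  34  26 672] [230.3 310.2] [553.4 231.6  13. ]
side well [214 327  29  23 522] [227.9 338. ] [533.  284.6  13. ]
```

View pics/c1.png

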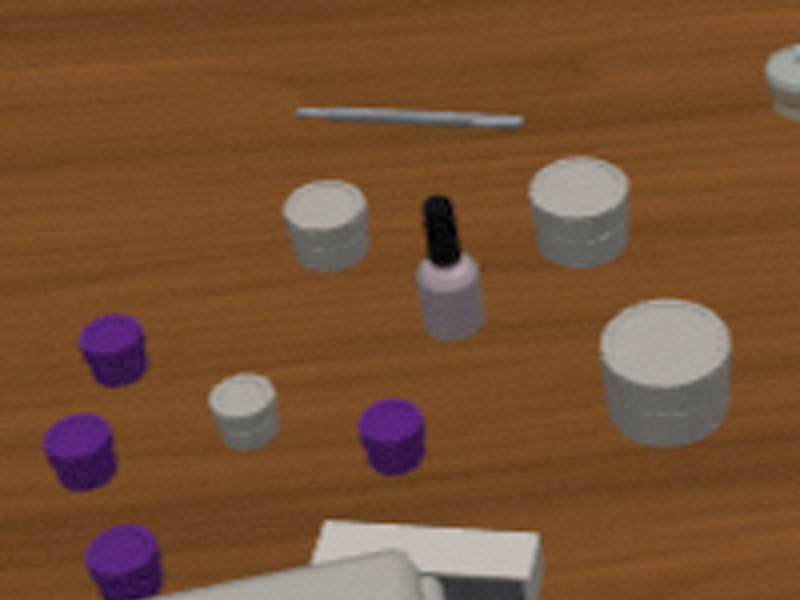

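View pics/c2.png

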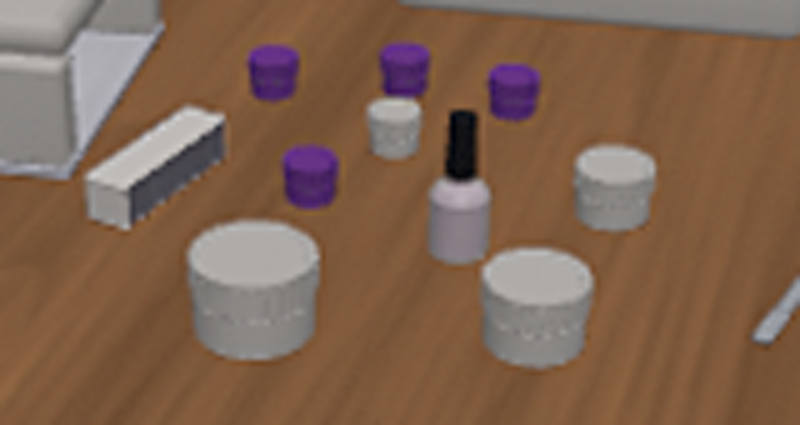

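```bash
python3 - <<'E'
from h import *
p=bot.camera_params("scene"); q=bot.camera_params("side"); w=bot.camera_params("wrist")
S=dict(xs=(140.5,238.75,24,298.8,162.4),s=(161.5,192.25,30,343,172.8),m=(224.75,186.5,36,327.4,194.8),l=(246.25,224.5,42,270.8,190.6))
for k,(a,b,z,c,d) in S.items(): print(k,onz(p,a,b,z).round(1),onz(q,c,d,z).round(1))
for n,I,P in(('scene',"pics/scene0.png",p),('side',"pics/side0.png",q)):
    h=cv2.cvtColor(cv2.imread(I),cv2.COLOR_BGR2HSV); m=((h[...,0]>125)&(h[...,0]<150)&(h[...,1]>130)).astype(np.uint8)
    k,l,st,ce=cv2.connectedComponentsWithStats(m)
    for i in range(1,k):
        if st[i,4]>60: print(n,'purple',ce[i].round(1),onz(P,*ce[i],14).round(0))
print('polish',onz(p,191.6,221,8).round(0),onz(q,311.5,189.5,8).round(0))
print('buffer',onz(p,188,277,26).round(0))
st=bot.sense(); from scipy.spatial.transform import Rotation as R
r=R.from_quat(st['ee_rot'],scalar_first=True).as_matrix()
for zt in (-10,0,4,17):
  X=[st['ee_pos']+r@np.array([sx*42.5,sy*11,zt]) for sx in(-1,1) for sy in(-1,1)]
  print(zt,proj(w,X).round(0).tolist())
print('tcp',st['ee_pos'],proj(w,[st['ee_pos']]),'cam in tool',r.T@(ray(w,0,0)[0]-st['ee_pos']))
a=np.degrees(np.arctan2(r[1,0],r[0,0]));print('yaw',a)
E
```

```text
xs [ 595.1 -316.    24. ] [ 593.6 -311.5   24. ]
s [ 467.5 -279.2   30. ] [ 462.8 -278.4   30. ]
m [ 474.8 -147.3   36. ] [ 474.8 -147.5   36. ]
l [ 604.4 -115.7   42. ] [ 605.3 -114.3   42. ]
scene purple [108.1 226.9] [ 542. -383.   14.]
scene purple [177.8 248.5] [ 621. -248.   14.]
scene purple [ 99.9 252.4] [ 610. -390.   14.]
scene purple [110.9 280.4] [ 682. -364.   14.]
side purple [274.1 153.9] [ 685. -361.   14.]
side purple [300.3 153.4] [ 612. -389.   14.]
side purple [322.1 157.7] [ 543. -381.   14.]
side purple [281.6 174.8] [ 622. -246.   14.]
polish [ 542. -221.    8.] [ 528. -205.    8.]
buffer [ 705. -229.   26.]
-10 [[168.0, 265.0], [173.0, 315.0], [387.0, 265.0], [382.0, 315.0]]
0 [[176.0, 255.0], [180.0, 302.0], [379.0, 255.0], [375.0, 301.0]]
4 [[178.0, 251.0], [182.0, 297.0], [376.0, 251.0], [372.0, 297.0]]
17 [[187.0, 240.0], [190.0, 282.0], [368.0, 240.0], [365.0, 282.0]]
tcp [193.16686551 698.4612758  247.62190293] [[277.30698113 278.62655869]] cam in tool [   0.7831378   -66.88024732 -125.72677808]
yaw 74.54401405141148
```

```bash
python3 - <<'E'
import cv2
im=cv2.imread("pics/wrist0.png")
cv2.imwrite("pics/c3.png",cv2.resize(im[230:420,90:470],None,fx=2,fy=2))
E
```

```text
(no output)
```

View pics/c3.png

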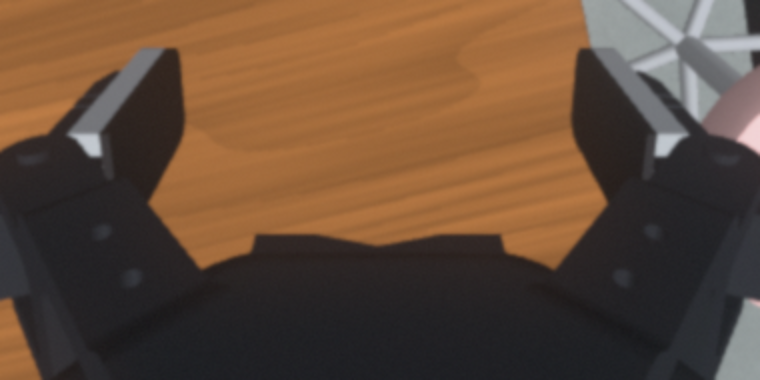

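>>> play_rows --series '[{"rz": 7.6,"gripper": -1},{"rz": 7.6},{"rz": 7.6},{"rz": 7.6},{"rz": 7.6},{"rz": 7.6},{"rz": 7.6},{"rz": 0.0}]' --grip_force 40

```text
schema error: expected keys gripper, dx, dy, dz, rx, ry, rz
```

>>> play_rows --series '[{"gripper": -1,"dx": 0,"dy": 0,"dz": 0,"rx": 0,"ry": 0,"rz": 7.6},{"gripper": -1,"dx": 0,"dy": 0,"dz": 0,"rx": 0,"ry": 0,"rz": 7.6},{"gripper": -1,"dx": 0,"dy": 0,"dz": 0,"rx": 0,"ry": 0,"rz": 7.6},{"gripper": -1,"dx": 0,"dy": 0,"dz": 0,"rx": 0,"ry": 0,"rz": 7.6},{"gripper": -1,"dx": 0,"dy": 0,"dz": 0,"rx": 0,"ry": 0,"rz": 7.6},{"gripper": -1,"dx": 0,"dy": 0,"dz": 0,"rx": 0,"ry": 0,"rz": 7.6},{"gripper": -1,"dx": 0,"dy": 0,"dz": 0,"rx": 0,"ry": 0,"rz": 7.6},{"gripper": -1,"dx": 0,"dy": 0,"dz": 0,"rx": 0,"ry": 0,"rz": 0.2}]' --grip_force 40

```text
clock: 0.95
ee_pos: [192.9, 698.7, 247.9]
ee_rot: [0.0, 0.983, 0.183, 0.0]
contact_force: [-0.7, -0.6, -0.0]
gripper_width: 85.8
```

>>> play_rows --series '[{"gripper": -1,"dx": 0.0125,"dy": 0.046,"dz": 0,"rx": 0,"ry": 0,"rz": 0},{"gripper": -1,"dx": 0.0125,"dy": 0.046,"dz": 0,"rx": 0,"ry": 0,"rz": 0},{"gripper": -1,"dx": 0.0125,"dy": 0.046,"dz": 0,"rx": 0,"ry": 0,"rz": 0},{"gripper": -1,"dx": 0.0125,"dy": 0.046,"dz": 0,"rx": 0,"ry": 0,"rz": 0},{"gripper": -1,"dx": 0.0125,"dy": 0.046,"dz": 0,"rx": 0,"ry": 0,"rz": 0},{"gripper": -1,"dx": 0.0125,"dy": 0.046,"dz": 0,"rx": 0,"ry": 0,"rz": 0},{"gripper": -1,"dx": 0.0125,"dy": 0.046,"dz": 0,"rx": 0,"ry": 0,"rz": 0},{"gripper": -1,"dx": 0.0125,"dy": 0.046,"dz": 0,"rx": 0,"ry": 0,"rz": 0}]'

```text
clock: 1.75
ee_pos: [420.1, 390.0, 248.4]
ee_rot: [-0.0, 0.983, 0.186, 0.0]
contact_force: [1.1, 0.8, -0.7]
gripper_width: 85.4
```

>>> play_rows --series '[{"gripper": -1,"dx": 0.0125,"dy": 0.046,"dz": 0,"rx": 0,"ry": 0,"rz": 0},{"gripper": -1,"dx": 0.0125,"dy": 0.046,"dz": 0,"rx": 0,"ry": 0,"rz": 0},{"gripper": -1,"dx": 0.0125,"dy": 0.046,"dz": 0,"rx": 0,"ry": 0,"rz": 0},{"gripper": -1,"dx": 0.0125,"dy": 0.046,"dz": 0,"rx": 0,"ry": 0,"rz": 0},{"gripper": -1,"dx": 0.0125,"dy": 0.046,"dz": 0,"rx": 0,"ry": 0,"rz": 0},{"gripper": -1,"dx": 0,"dy": 0.03,"dz": 0,"rx": 0,"ry": 0,"rz": 0},{"gripper": -1,"dx": 0,"dy": 0.0,"dz": 0,"rx": 0,"ry": 0,"rz": 0},{"gripper": -1,"dx": 0,"dy": 0,"dz": 0,"rx": 0,"ry": 0,"rz": 0}]'

```text
clock: 2.55
ee_pos: [571.4, 171.0, 248.2]
ee_rot: [-0.0, 0.983, 0.184, -0.0]
contact_force: [1.7, 1.2, 0.3]
gripper_width: 85.3
```

```bash
cat >> h.py <<'E'
def to(x,y,z=None):
    s=bot.sense(); from scipy.spatial.transform import Rotation as R
    r=R.from_quat(s['ee_rot'],scalar_first=True); e=s['ee_pos']
    t=np.array([x,y,e[2] if z is None else z])
    print('at',e.round(1),'d tool',r.inv().apply(t-e).round(1),'yaw',np.degrees(np.arctan2(r.as_matrix()[1,0],r.as_matrix()[0,0])).round(1),'tilt',np.degrees(np.arccos(-r.as_matrix()[2,2])).round(2),'w',round(s['gripper_width'],1),'F',s['contact_force'].round(1),'t',s['clock'])
def shot(n,f):
    p=bot.camera_params(n); im=bot.camera(n); cv2.imwrite('pics/'+f,im); return p,im
E
python3 - <<'E'
from h import *
p,im=shot('wrist','w1.png')
h=cv2.cvtColor(im,cv2.COLOR_BGR2HSV); m=((h[...,1]<75)&(h[...,2]>50)).astype(np.uint8)
k,l,st,ce=cv2.connectedComponentsWithStats(m)
for i in range(1,k):
    if st[i,4]>400: print(st[i],ce[i].round(1),onz(p,*ce[i],13).round(1))
to(605,-115)
E
```

```text
[ 262   39   43   46 1567] [282.9  61.2] [531.2 285.5  13. ]
[ 257   92   52   54 2228] [282.5 118.5] [551.4 232.4  13. ]
[  427   101   133   197 15627] [508.3 206.9] [829.6 234.5  13. ]
[ 253  152   59   58 2668] [282.  180.9] [575.7 168.9  13. ]
[ 250  216   64   60 2999] [281.6 245.3] [603.6  96.1  13. ]
[  42  240   45   38 1333] [ 63.9 258.1] [364.9 -14.1  13. ]
[ 116  254   57   66 1093] [143.7 283.3] [463.5 -12.1  13. ]
[ 385  254  117   68 1641] [430.  289.2] [795.7 108.1  13. ]
[ 453  337   89   83 3706] [492.7 373.5] [933.5  26.7  13. ]
[  18  338   87   55 2975] [ 63.2 366.3] [ 395.3 -170.    13. ]
at [570.9 172.3 248.2] d tool [-7.26e+01  2.80e+02 -1.00e-01] yaw 21.3 tilt 0.04 w 85.4 F [-0.1  0.3 -0.3] t 2.6
```

View pics/w1.png

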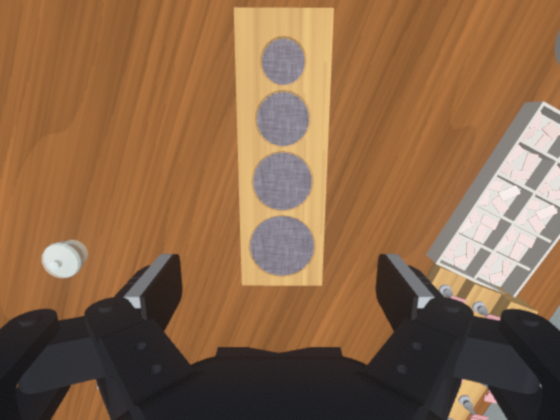

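>>> play_rows --series '[{"gripper": -1,"dx": -0.0212,"dy": 0.044,"dz": 0,"rx": 0,"ry": 0,"rz": 0},{"gripper": -1,"dx": -0.0212,"dy": 0.044,"dz": 0,"rx": 0,"ry": 0,"rz": 0},{"gripper": -1,"dx": -0.0212,"dy": 0.044,"dz": 0,"rx": 0,"ry": 0,"rz": 0},{"gripper": -1,"dx": -0.0212,"dy": 0.044,"dz": 0,"rx": 0,"ry": 0,"rz": 0},{"gripper": -1,"dx": -0.0212,"dy": 0.044,"dz": 0,"rx": 0,"ry": 0,"rz": 0},{"gripper": -1,"dx": -0.0212,"dy": 0.044,"dz": 0,"rx": 0,"ry": 0,"rz": 0},{"gripper": -1,"dx": -0.0212,"dy": 0.044,"dz": 0,"rx": 0,"ry": 0,"rz": 0},{"gripper": -1,"dx": -0.0212,"dy": 0.044,"dz": 0,"rx": 0,"ry": 0,"rz": 0}]'

```text
clock: 3.4
ee_pos: [540.4, -217.6, 248.4]
ee_rot: [-0.0, 0.983, 0.186, 0.0]
contact_force: [1.2, -0.6, 0.8]
gripper_width: 85.4
```

>>> play_rows --series '[{"gripper": -1,"dx": -0.0212,"dy": 0.044,"dz": 0,"rx": 0,"ry": 0,"rz": 0},{"gripper": -1,"dx": 0,"dy": 0,"dz": 0,"rx": 0,"ry": 0,"rz": 0},{"gripper": -1,"dx": 0,"dy": 0,"dz": 0,"rx": 0,"ry": 0,"rz": 0}]'

```text
clock: 3.7
ee_pos: [536.3, -266.1, 248.1]
ee_rot: [-0.0, 0.983, 0.184, -0.0]
contact_force: [0.4, 0.6, 0.4]
gripper_width: 85.4
```

```bash
python3 - <<'E'
from h import *
p,im=shot('wrist','w2.png')
h=cv2.cvtColor(im,cv2.COLOR_BGR2HSV); m=((h[...,1]<60)&(h[...,2]>110)).astype(np.uint8)
k,l,st,ce=cv2.connectedComponentsWithStats(m)
for i in range(1,k):
    if st[i,4]>200: print(st[i],ce[i].round(1),onz(p,*ce[i],30).round(1))
to(605,-115)
E
```

```text
[ 236   13   55   62 2634] [263.4  43.3] [ 473.6 -145.8   30. ]
[ 364   27   74   71 4083] [401.3  63.3] [ 605.8 -113.9   30. ]
[103  35  61 110 995] [134.   85.8] [ 366.8 -228.6   30. ]
[276 120  30  31 499] [290.1 133.8] [ 529.1 -216.    30. ]
[ 190  147   41   40 1282] [210.4 166.3] [ 462.7 -277.9   30. ]
[ 389  161   80   83 2165] [431.1 202.7] [ 700. -229.   30.]
[  432   208   128   122 10886] [501.2 266.7] [ 811.7 -267.6   30. ]
[297 221  26  29 584] [309.5 235. ] [ 590.6 -311.5   30. ]
[124 254  48  55 664] [145.2 280.7] [ 433.2 -433.4   30. ]
[386 254  48  55 681] [411.9 280.8] [ 724.  -320.9   30. ]
[169 336  48  29 684] [193.5 349.5] [ 514. -504.   30.]
[ 78 379  33  41 920] [ 92.1 402.6] [ 414.2 -630.8   30. ]
[456 379  43  27 662] [475.8 391.9] [ 874.6 -433.5   30. ]
at [ 536.7 -264.6  248.1] d tool [ 117.9 -114.6    0.2] yaw 21.3 tilt 0.07 w 85.5 F [0.  0.8 1. ] t 3.75
```

View pics/w2.png

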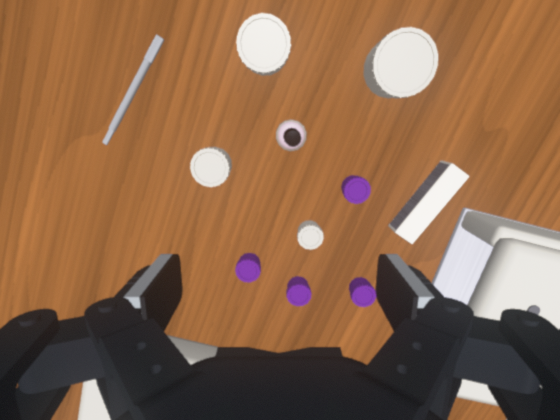

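```bash
python3 - <<'E'
from h import *
p=bot.camera_params('wrist')
for n,u,v,z in (('l',405,62,42),('m',264,42.5,36),('s',210,167,30),('xs',310.5,235.5,24)): print(n,onz(p,u,v,z).round(1))
to(605,-114.8)
E
```

```text
l [ 605.3 -113.1   42. ]
m [ 474.7 -144.5   36. ]
s [ 462.9 -277.3   30. ]
xs [ 593.7 -311.8   24. ]
at [ 536.7 -264.6  248.1] d tool [ 118.  -114.8    0.2] yaw 21.3 tilt 0.07 w 85.5 F [0.  0.8 1. ] t 3.75
```

>>> play_rows --series '[{"gripper": -1,"dx": 0.0295,"dy": -0.029,"dz": 0,"rx": 0,"ry": 0,"rz": 0},{"gripper": -1,"dx": 0.0295,"dy": -0.029,"dz": 0,"rx": 0,"ry": 0,"rz": 0},{"gripper": -1,"dx": 0.0295,"dy": -0.029,"dz": 0,"rx": 0,"ry": 0,"rz": 0},{"gripper": -1,"dx": 0.0295,"dy": -0.029,"dz": 0,"rx": 0,"ry": 0,"rz": 0},{"gripper": -1,"dx": 0,"dy": 0,"dz": 0.05,"rx": 0,"ry": 0,"rz": 0},{"gripper": -1,"dx": 0,"dy": 0,"dz": 0.05,"rx": 0,"ry": 0,"rz": 0},{"gripper": -1,"dx": 0,"dy": 0,"dz": 0.04,"rx": 0,"ry": 0,"rz": 0},{"gripper": -1,"dx": 0,"dy": 0,"dz": 0,"rx": 0,"ry": 0,"rz": 0}]'

```text
clock: 4.55
ee_pos: [601.7, -111.7, 103.7]
ee_rot: [-0.002, 0.983, 0.186, -0.004]
contact_force: [-1.2, 0.5, 0.1]
gripper_width: 85.2
```

```bash
python3 - <<'E'
from h import *
p,im=shot('wrist','w3.png'); to(605,-114.2,22)
E
```

```text
at [ 603.2 -112.8  106.5] d tool [ 1.5  2.2 84.5] yaw 21.4 tilt 0.3 w 85.3 F [ 0.2 -0.7  0.5] t 4.6
```

View pics/w3.png

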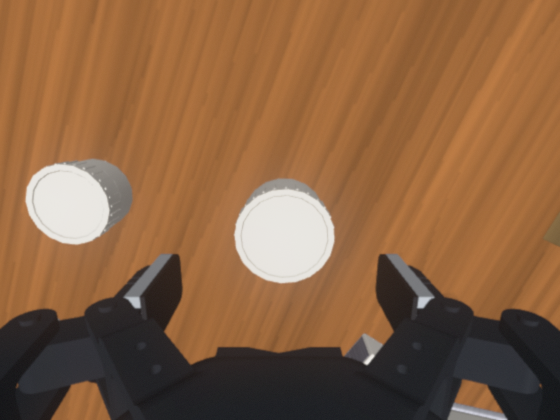

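```bash
python3 - <<'E'
from h import *
p=bot.camera_params('wrist'); x=onz(p,284.5,236.5,42); print(x); to(x[0],x[1],20)
E
```

```text
[ 607.93486138 -116.45297132   42.        ]
at [ 603.2 -112.8  106.5] d tool [ 3.4  5.4 86.5] yaw 21.4 tilt 0.3 w 85.3 F [ 0.2 -0.7  0.5] t 4.6
```

>>> play_rows --series '[{"gripper": -1,"dx": 0.002,"dy": 0.003,"dz": 0.03,"rx": 0,"ry": 0,"rz": 0},{"gripper": -1,"dx": 0,"dy": 0,"dz": 0,"rx": 0,"ry": 0,"rz": 0},{"gripper": -1,"dx": 0,"dy": 0,"dz": 0,"rx": 0,"ry": 0,"rz": 0}]'

```text
clock: 4.9
ee_pos: [608.1, -117.3, 80.3]
ee_rot: [0.0, 0.983, 0.184, 0.001]
contact_force: [-0.3, 0.7, 0.1]
gripper_width: 85.2
```

```bash
cat >> h.py <<'E'
def lid(f,z,lo=0.45):
    to(0,0)
    p,im=shot('wrist',f)
    h=cv2.cvtColor(im,cv2.COLOR_BGR2HSV); m=((h[...,1]<45)&(h[...,2]>170)).astype(np.uint8)
    k,l,st,ce=cv2.connectedComponentsWithStats(m)
    for i in range(1,k):
        if st[i,4]>500 and abs(ce[i][0]-280)<110 and ce[i][1]<330:
            c=np.argwhere(l==i)[:,::-1].astype(np.float32); hull=cv2.convexHull(c)
            e=cv2.fitEllipse(hull); x=onz(p,*e[0],z); print('lid',e[0],e[1],x.round(1)); to(x[0],x[1])
E
python3 -c "
from h import *
lid('w4.png',42)"
```

```text
at [ 608.1 -117.3   80.3] d tool [-524.6 -329.2   -0.9] yaw 21.2 tilt 0.08 w 85.2 F [-0.3  0.7  0.1] t 4.9
lid (276.4560241699219, 235.7246551513672) (108.9274673461914, 113.4021987915039) [ 604.9 -112.9   42. ]
at [ 608.3 -117.5   80.6] d tool [-1.5 -5.4 -0. ] yaw 21.2 tilt 0.13 w 85.2 F [ 0.2 -0.5  0.4] t 4.95
```

View pics/w4.png

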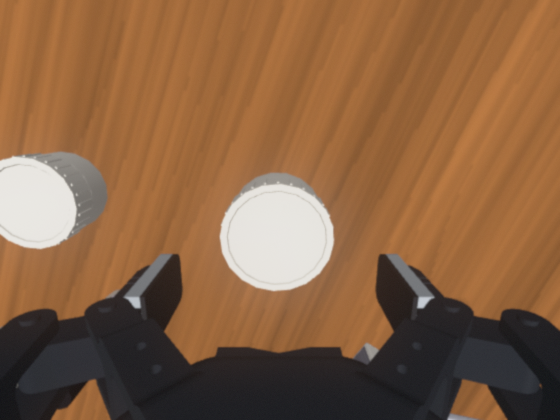

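>>> play_rows --series '[{"gripper": -1,"dx": -0.0015,"dy": -0.0045,"dz": 0.02,"rx": 0,"ry": 0,"rz": 0},{"gripper": -1,"dx": 0,"dy": 0,"dz": 0.02,"rx": 0,"ry": 0,"rz": 0},{"gripper": -1,"dx": 0,"dy": 0,"dz": 0.02,"rx": 0,"ry": 0,"rz": 0},{"gripper": -1,"dx": 0,"dy": 0,"dz": 0,"rx": 0,"ry": 0,"rz": 0},{"gripper": -0.2,"dx": 0,"dy": 0,"dz": 0,"rx": 0,"ry": 0,"rz": 0},{"gripper": -0.2,"dx": 0,"dy": 0,"dz": 0,"rx": 0,"ry": 0,"rz": 0},{"gripper": -0.2,"dx": 0,"dy": 0,"dz": 0,"rx": 0,"ry": 0,"rz": 0},{"gripper": -0.2,"dx": 0,"dy": 0,"dz": 0,"rx": 0,"ry": 0,"rz": 0}]'

```text
clock: 5.75
ee_pos: [605.3, -114.3, 20.3]
ee_rot: [0.0, 0.983, 0.183, 0.001]
contact_force: [-0.2, -0.5, 6.5]
gripper_width: 61.1
```

```bash
python3 -c "
from h import *
to(605,-114,100)
shot('wrist','w5.png');p,s=shot('side','s5.png'); cv2.imwrite('pics/s5c.png',cv2.resize(s[60:240,180:380],None,fx=3,fy=3))"
```

```text
at [ 605.3 -114.3   20.3] d tool [  0.   -0.3 -79.7] yaw 21.1 tilt 0.15 w 61.1 F [-0.2 -0.5  6.5] t 5.75
```

View pics/w5.png

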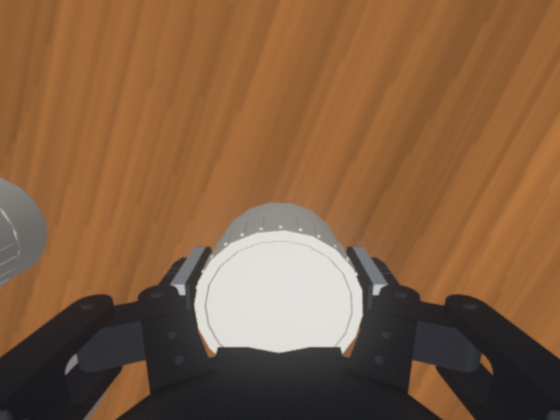

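View pics/s5c.png

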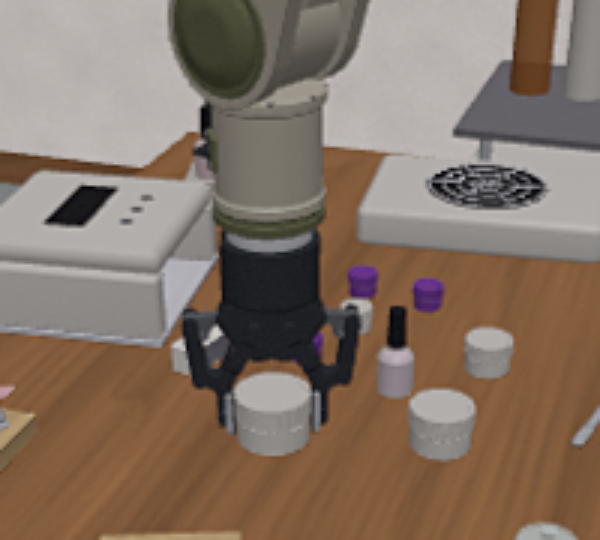

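>>> play_rows --series '[{"gripper": -0.2,"dx": 0,"dy": 0,"dz": -0.01,"rx": 0,"ry": 0,"rz": 0},{"gripper": -0.2,"dx": 0,"dy": 0,"dz": -0.03,"rx": 0,"ry": 0,"rz": 0},{"gripper": -0.2,"dx": 0,"dy": 0,"dz": -0.03,"rx": 0,"ry": 0,"rz": 0},{"gripper": -0.2,"dx": 0,"dy": 0,"dz": 0,"rx": 0,"ry": 0,"rz": 0},{"gripper": -0.2,"dx": 0.0125,"dy": -0.0325,"dz": 0,"rx": 0,"ry": 0,"rz": 0},{"gripper": -0.2,"dx": 0.0125,"dy": -0.0325,"dz": 0,"rx": 0,"ry": 0,"rz": 0},{"gripper": -0.2,"dx": 0.0125,"dy": -0.0325,"dz": 0,"rx": 0,"ry": 0,"rz": 0},{"gripper": -0.2,"dx": 0.0125,"dy": -0.0325,"dz": 0,"rx": 0,"ry": 0,"rz": 0}]'

```text
clock: 6.65
ee_pos: [604.0, 26.4, 88.9]
ee_rot: [-0.0, 0.983, 0.183, 0.0]
contact_force: [0.5, 0.6, -1.0]
gripper_width: 61.4
```

>>> play_rows --series '[{"gripper": -0.2,"dx": 0.0125,"dy": -0.0325,"dz": 0,"rx": 0,"ry": 0,"rz": 0},{"gripper": -0.2,"dx": 0.0125,"dy": -0.0325,"dz": 0,"rx": 0,"ry": 0,"rz": 0},{"gripper": -0.2,"dx": 0,"dy": 0,"dz": 0,"rx": 0,"ry": 0,"rz": 0},{"gripper": -0.2,"dx": 0,"dy": 0,"dz": 0,"rx": 0,"ry": 0,"rz": 0}]'

```text
clock: 7.05
ee_pos: [603.8, 95.8, 88.6]
ee_rot: [-0.0, 0.983, 0.185, 0.0]
contact_force: [-0.3, -0.3, -1.2]
gripper_width: 60.9
```

```bash
python3 -c "
from h import *
to(604.5,95.2,33.3)
shot('wrist','w6.png');p,s=shot('side','s6.png'); cv2.imwrite('pics/s6c.png',cv2.resize(s[100:300,150:350],None,fx=3,fy=3))"
```

```text
at [603.8  95.8  88.6] d tool [ 0.4  0.8 55.3] yaw 21.3 tilt 0.01 w 60.9 F [-0.3 -0.3 -1.2] t 7.05
```

View pics/w6.png

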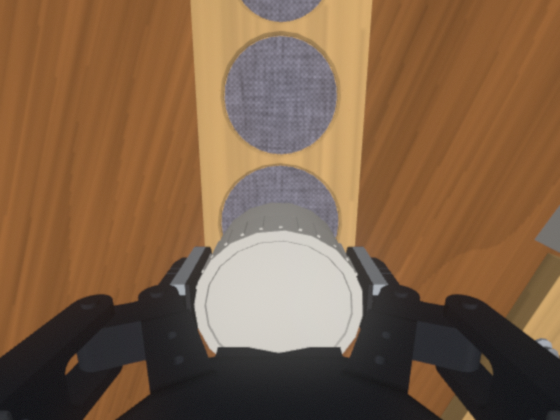

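View pics/s6c.png

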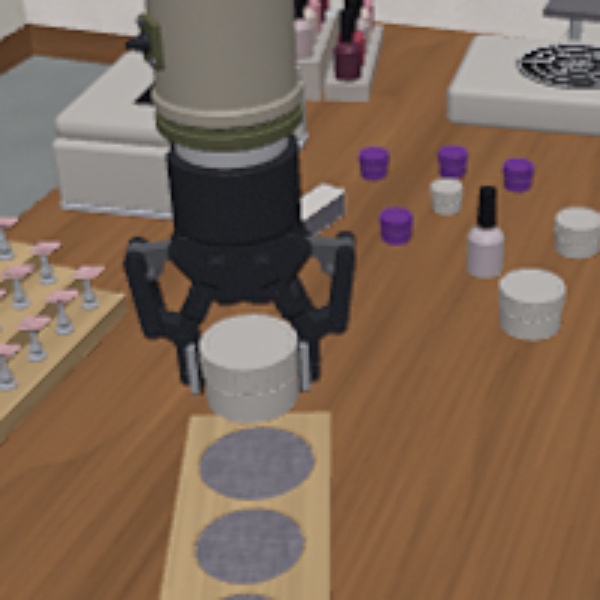

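```bash
python3 -c "
from h import *
p=bot.camera_params('wrist'); print(proj(p,[[604.5,95.2,13],[576.4,168.2,13],[552,231.6,13],[604.5,95.2,68.6+42]]).round(0))
im=cv2.imread('pics/w6.png');h=cv2.cvtColor(im,cv2.COLOR_BGR2HSV)
for y in (93,220): 
  r=(h[y,200:360,1]<75); print(y,200+np.where(r)[0][[0,-1]])
print(onz(p,223,95,13),onz(p,338,95,13),onz(p,280,35,13),onz(p,280,154,13))
"
```

```text
[[281. 221.]
 [281.  94.]
 [281. -41.]
 [282. 305.]]
93 [225 336]
220 [222 337]
[544.79889099 155.34851706  13.        ] [607.84469808 179.57049685  13.        ] [564.54808226 197.19832107  13.        ] [588.45465396 135.20115994  13.        ]
```

>>> play_rows --series '[{"gripper": -0.2,"dx": 0,"dy": 0.0005,"dz": 0.02,"rx": 0,"ry": 0,"rz": 0},{"gripper": -0.2,"dx": 0,"dy": 0,"dz": 0.02,"rx": 0,"ry": 0,"rz": 0},{"gripper": -0.2,"dx": 0,"dy": 0,"dz": 0.01,"rx": 0,"ry": 0,"rz": 0},{"gripper": -0.2,"dx": 0,"dy": 0,"dz": 0.003,"rx": 0,"ry": 0,"rz": 0},{"gripper": -0.2,"dx": 0,"dy": 0,"dz": 0.002,"rx": 0,"ry": 0,"rz": 0},{"gripper": -0.2,"dx": 0,"dy": 0,"dz": 0,"rx": 0,"ry": 0,"rz": 0}]'

```text
clock: 7.75
ee_pos: [604.5, 93.8, 33.8]
ee_rot: [0.0, 0.983, 0.183, 0.0]
contact_force: [-0.3, -0.8, -1.4]
gripper_width: 61.2
```

>>> play_rows --series '[{"gripper": -0.2,"dx": 0,"dy": -0.001,"dz": 0.0007,"rx": 0,"ry": 0,"rz": 0},{"gripper": -0.2,"dx": 0,"dy": 0,"dz": 0,"rx": 0,"ry": 0,"rz": 0}]'

```text
clock: 7.95
ee_pos: [604.3, 95.1, 33.3]
ee_rot: [0.0, 0.983, 0.183, 0.001]
contact_force: [-0.1, -2.1, 3.5]
gripper_width: 61.1
```

>>> play_rows --series '[{"gripper": -0.6,"dx": 0,"dy": 0,"dz": 0,"rx": 0,"ry": 0,"rz": 0},{"gripper": -1,"dx": 0,"dy": 0,"dz": 0,"rx": 0,"ry": 0,"rz": 0},{"gripper": -1,"dx": 0,"dy": 0,"dz": 0,"rx": 0,"ry": 0,"rz": 0},{"gripper": -1,"dx": 0,"dy": 0,"dz": 0,"rx": 0,"ry": 0,"rz": 0},{"gripper": -1,"dx": 0,"dy": 0,"dz": -0.02,"rx": 0,"ry": 0,"rz": 0},{"gripper": -1,"dx": 0,"dy": 0,"dz": -0.04,"rx": 0,"ry": 0,"rz": 0},{"gripper": -1,"dx": 0,"dy": 0,"dz": -0.04,"rx": 0,"ry": 0,"rz": 0},{"gripper": -1,"dx": 0,"dy": 0,"dz": 0,"rx": 0,"ry": 0,"rz": 0}]'

```text
clock: 8.75
ee_pos: [606.2, 95.3, 137.3]
ee_rot: [-0.0, 0.983, 0.183, 0.004]
contact_force: [-0.5, 0.1, 0.1]
gripper_width: 85.2
```

```bash
python3 -c "
from h import *
lid('w7.png',55); to(474.8,-146.3)"
```

```text
at [606.2  95.3 137.3] d tool [-599.8 -129.5   -4.5] yaw 21.1 tilt 0.42 w 85.2 F [-0.5  0.1  0.1] t 8.75
lid (274.7199401855469, 217.26571655273438) (87.86144256591797, 91.05287170410156) [603.5  95.9  55. ]
at [605.2  95.5 135.1] d tool [-1.4 -1.  -0. ] yaw 21.2 tilt 0.28 w 85.4 F [ 0.2  0.7 -0.4] t 8.8
at [605.2  95.5 135.1] d tool [-208.8  178.5   -0.9] yaw 21.2 tilt 0.28 w 85.4 F [ 0.2  0.7 -0.4] t 8.8
```

View pics/w7.png

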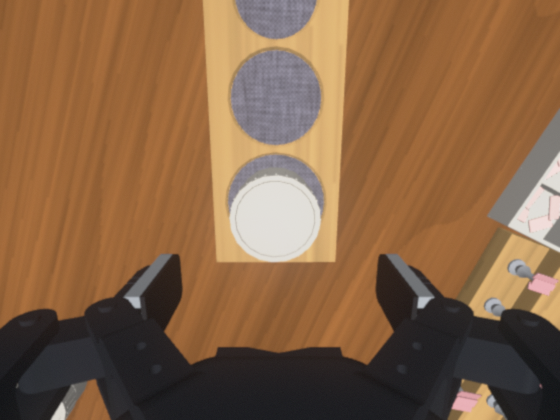

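>>> play_rows --series '[{"gripper": -1,"dx": -0.035,"dy": 0.03,"dz": 0,"rx": 0,"ry": 0,"rz": 0},{"gripper": -1,"dx": -0.035,"dy": 0.03,"dz": 0,"rx": 0,"ry": 0,"rz": 0},{"gripper": -1,"dx": -0.035,"dy": 0.03,"dz": 0,"rx": 0,"ry": 0,"rz": 0},{"gripper": -1,"dx": -0.035,"dy": 0.03,"dz": 0,"rx": 0,"ry": 0,"rz": 0},{"gripper": -1,"dx": -0.035,"dy": 0.03,"dz": 0,"rx": 0,"ry": 0,"rz": 0},{"gripper": -1,"dx": -0.034,"dy": 0.0285,"dz": 0.02,"rx": 0,"ry": 0,"rz": 0},{"gripper": -1,"dx": 0,"dy": 0,"dz": 0.035,"rx": 0,"ry": 0,"rz": 0},{"gripper": -1,"dx": 0,"dy": 0,"dz": 0,"rx": 0,"ry": 0,"rz": 0}]'

```text
clock: 9.6
ee_pos: [470.7, -147.3, 74.4]
ee_rot: [-0.001, 0.983, 0.182, -0.003]
contact_force: [-0.7, 0.2, 0.3]
gripper_width: 85.4
```

>>> play_rows --series '[{"gripper": -1,"dx": 0,"dy": 0,"dz": 0,"rx": 0,"ry": 0,"rz": 0},{"gripper": -1,"dx": 0,"dy": 0,"dz": 0,"rx": 0,"ry": 0,"rz": 0}]'

```text
clock: 9.8
ee_pos: [474.0, -145.8, 78.2]
ee_rot: [-0.0, 0.983, 0.184, 0.0]
contact_force: [-0.7, -0.3, 0.8]
gripper_width: 85.4
```

```bash
python3 -c "
from h import *
lid('w8.png',36); to(474.8,-146.3,22)"
```

```text
at [ 474.  -145.8   78.2] d tool [-3.890e+02 -3.076e+02 -2.000e-01] yaw 21.2 tilt 0.04 w 85.4 F [-0.7 -0.3  0.8] t 9.8
lid (278.67425537109375, 240.38247680664062) (88.58948516845703, 92.4488754272461) [ 473.4 -145.    36. ]
at [ 474.1 -145.7   78.5] d tool [-0.4 -1.  -0. ] yaw 21.3 tilt 0.07 w 85.8 F [-0.2  0.1  1.2] t 9.85
at [ 474.1 -145.7   78.5] d tool [ 0.3  0.8 56.5] yaw 21.3 tilt 0.07 w 85.8 F [-0.2  0.1  1.2] t 9.85
```

View pics/w8.png

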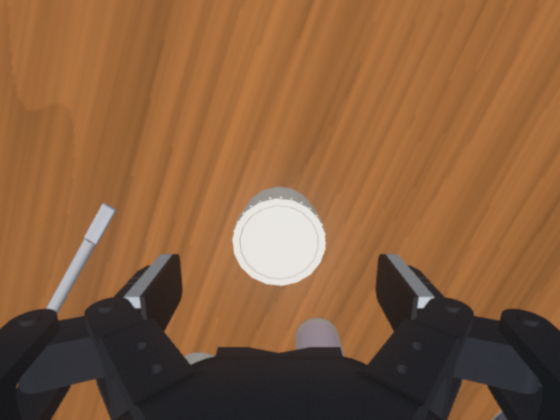

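>>> play_rows --series '[{"gripper": -1,"dx": 0,"dy": 0,"dz": 0.02,"rx": 0,"ry": 0,"rz": 0},{"gripper": -1,"dx": 0,"dy": 0,"dz": 0.02,"rx": 0,"ry": 0,"rz": 0},{"gripper": -1,"dx": 0,"dy": 0,"dz": 0.016,"rx": 0,"ry": 0,"rz": 0},{"gripper": -1,"dx": 0,"dy": 0,"dz": 0,"rx": 0,"ry": 0,"rz": 0},{"gripper": 0,"dx": 0,"dy": 0,"dz": 0,"rx": 0,"ry": 0,"rz": 0},{"gripper": 0,"dx": 0,"dy": 0,"dz": 0,"rx": 0,"ry": 0,"rz": 0},{"gripper": 0,"dx": 0,"dy": 0,"dz": 0,"rx": 0,"ry": 0,"rz": 0},{"gripper": 0,"dx": 0,"dy": 0,"dz": 0,"rx": 0,"ry": 0,"rz": 0}]'

```text
clock: 10.65
ee_pos: [473.9, -146.5, 22.9]
ee_rot: [0.0, 0.983, 0.184, 0.001]
contact_force: [0.5, 1.2, 8.1]
gripper_width: 50.7
```

>>> play_rows --series '[{"gripper": 0,"dx": 0,"dy": 0,"dz": 0,"rx": 0,"ry": 0,"rz": 0},{"gripper": 0,"dx": 0,"dy": 0,"dz": 0,"rx": 0,"ry": 0,"rz": 0}]'

```text
clock: 10.85
ee_pos: [473.9, -146.6, 22.9]
ee_rot: [0.0, 0.983, 0.184, 0.001]
contact_force: [0.2, 1.2, 7.1]
gripper_width: 51.1
```

```bash
python3 -c "
from h import *
to(576.4,168.2)"
```

```text
at [ 473.9 -146.6   22.9] d tool [ 2.092e+02 -2.565e+02  1.000e-01] yaw 21.2 tilt 0.12 w 51.1 F [0.2 1.2 7.1] t 10.85
```

>>> play_rows --series '[{"gripper": 0,"dx": 0,"dy": 0,"dz": -0.01,"rx": 0,"ry": 0,"rz": 0},{"gripper": 0,"dx": 0,"dy": 0,"dz": -0.04,"rx": 0,"ry": 0,"rz": 0},{"gripper": 0,"dx": 0,"dy": 0,"dz": -0.035,"rx": 0,"ry": 0,"rz": 0},{"gripper": 0,"dx": 0,"dy": 0,"dz": 0,"rx": 0,"ry": 0,"rz": 0},{"gripper": 0,"dx": 0.03,"dy": -0.0365,"dz": 0,"rx": 0,"ry": 0,"rz": 0},{"gripper": 0,"dx": 0.03,"dy": -0.0365,"dz": 0,"rx": 0,"ry": 0,"rz": 0},{"gripper": 0,"dx": 0.03,"dy": -0.0365,"dz": 0,"rx": 0,"ry": 0,"rz": 0},{"gripper": 0,"dx": 0.03,"dy": -0.0365,"dz": 0,"rx": 0,"ry": 0,"rz": 0}]'

```text
clock: 11.65
ee_pos: [532.7, 34.6, 106.9]
ee_rot: [-0.0, 0.983, 0.183, 0.0]
contact_force: [1.6, -0.0, -0.6]
gripper_width: 51.4
```

>>> play_rows --series '[{"gripper": 0,"dx": 0.03,"dy": -0.0365,"dz": 0,"rx": 0,"ry": 0,"rz": 0},{"gripper": 0,"dx": 0.03,"dy": -0.0365,"dz": 0,"rx": 0,"ry": 0,"rz": 0},{"gripper": 0,"dx": 0.029,"dy": -0.037,"dz": 0,"rx": 0,"ry": 0,"rz": 0},{"gripper": 0,"dx": 0,"dy": 0,"dz": 0,"rx": 0,"ry": 0,"rz": 0},{"gripper": 0,"dx": 0,"dy": 0,"dz": 0.02,"rx": 0,"ry": 0,"rz": 0},{"gripper": 0,"dx": 0,"dy": 0,"dz": 0.02,"rx": 0,"ry": 0,"rz": 0},{"gripper": 0,"dx": 0,"dy": 0,"dz": 0,"rx": 0,"ry": 0,"rz": 0},{"gripper": 0,"dx": 0,"dy": 0,"dz": 0,"rx": 0,"ry": 0,"rz": 0}]'

```text
clock: 12.45
ee_pos: [575.5, 167.1, 66.7]
ee_rot: [0.0, 0.983, 0.183, -0.0]
contact_force: [0.4, 0.4, -0.7]
gripper_width: 50.9
```

```bash
python3 -c "
from h import *
to(576.4,168.2,35.9)
p,s=shot('side','s9.png'); cv2.imwrite('pics/s9c.png',cv2.resize(s[100:350,150:350],None,fx=2.4,fy=2.4))"
```

```text
at [575.5 167.1  66.7] d tool [ 1.2 -0.7 30.8] yaw 21.1 tilt 0.05 w 50.9 F [ 0.4  0.4 -0.7] t 12.45
```

View pics/s9c.png

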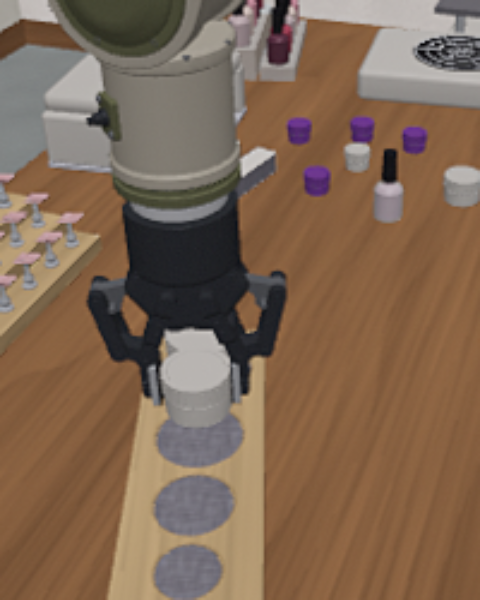

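>>> play_rows --series '[{"gripper": 0,"dx": 0.001,"dy": -0.0005,"dz": 0.015,"rx": 0,"ry": 0,"rz": 0},{"gripper": 0,"dx": 0,"dy": 0,"dz": 0.01,"rx": 0,"ry": 0,"rz": 0},{"gripper": 0,"dx": 0,"dy": 0,"dz": 0.004,"rx": 0,"ry": 0,"rz": 0},{"gripper": 0,"dx": 0,"dy": 0,"dz": 0.001,"rx": 0,"ry": 0,"rz": 0},{"gripper": 0,"dx": 0,"dy": 0,"dz": 0,"rx": 0,"ry": 0,"rz": 0},{"gripper": 0,"dx": 0,"dy": 0,"dz": 0,"rx": 0,"ry": 0,"rz": 0}]'

```text
clock: 13.1
ee_pos: [576.7, 168.2, 36.6]
ee_rot: [0.0, 0.983, 0.183, 0.0]
contact_force: [0.3, 0.3, -0.2]
gripper_width: 51.1
```

>>> play_rows --series '[{"gripper": 0,"dx": 0,"dy": 0,"dz": 0.0008,"rx": 0,"ry": 0,"rz": 0},{"gripper": 0,"dx": 0,"dy": 0,"dz": 0,"rx": 0,"ry": 0,"rz": 0}]'

```text
clock: 13.3
ee_pos: [576.8, 168.3, 36.0]
ee_rot: [-0.0, 0.983, 0.183, 0.0]
contact_force: [-0.7, -0.4, 1.7]
gripper_width: 51.0
```

>>> play_rows --series '[{"gripper": -0.4,"dx": 0,"dy": 0,"dz": 0,"rx": 0,"ry": 0,"rz": 0},{"gripper": -0.8,"dx": 0,"dy": 0,"dz": 0,"rx": 0,"ry": 0,"rz": 0},{"gripper": -0.8,"dx": 0,"dy": 0,"dz": 0,"rx": 0,"ry": 0,"rz": 0},{"gripper": -0.8,"dx": 0,"dy": 0,"dz": 0,"rx": 0,"ry": 0,"rz": 0},{"gripper": -0.8,"dx": 0,"dy": 0,"dz": -0.02,"rx": 0,"ry": 0,"rz": 0},{"gripper": -0.8,"dx": 0,"dy": 0,"dz": -0.04,"rx": 0,"ry": 0,"rz": 0},{"gripper": -0.8,"dx": 0,"dy": 0,"dz": -0.04,"rx": 0,"ry": 0,"rz": 0},{"gripper": -0.8,"dx": 0,"dy": 0,"dz": 0,"rx": 0,"ry": 0,"rz": 0}]'

```text
clock: 14.1
ee_pos: [578.9, 168.7, 140.4]
ee_rot: [-0.001, 0.983, 0.183, 0.004]
contact_force: [0.5, 0.8, 0.5]
gripper_width: 76.4
```

>>> play_rows --series '[{"gripper": -0.8,"dx": 0,"dy": 0,"dz": 0,"rx": 0,"ry": 0,"rz": 0}]'

```text
clock: 14.2
ee_pos: [576.9, 168.7, 136.7]
ee_rot: [-0.0, 0.983, 0.184, 0.001]
contact_force: [-0.2, -0.1, -0.6]
gripper_width: 76.9
```

```bash
python3 -c "
from h import *
lid('w10.png',49); to(463.5,-278.2)"
```

```text
at [576.9 168.7 136.7] d tool [-598.9  -51.    -1.3] yaw 21.2 tilt 0.13 w 76.9 F [-0.2 -0.1 -0.6] t 14.2
lid (277.5016174316406, 216.13400268554688) (71.85403442382812, 74.38255310058594) [575.8 169.1  49. ]
at [576.3 168.6 135.7] d tool [-0.3 -0.7  0. ] yaw 21.2 tilt 0.02 w 77.0 F [-0.1 -0.2 -0.5] t 14.25
lid (276.84326171875, 319.8274230957031) (68.29495239257812, 84.32620239257812) [604.6  92.7  49. ]
at [576.3 168.6 135.7] d tool [-1. 81. -0.] yaw 21.2 tilt 0.02 w 77.0 F [-0.1 -0.2 -0.5] t 14.25
at [576.3 168.6 135.7] d tool [-2.665e+02  3.759e+02 -1.000e-01] yaw 21.2 tilt 0.02 w 77.0 F [-0.1 -0.2 -0.5] t 14.25
```

View pics/w10.png

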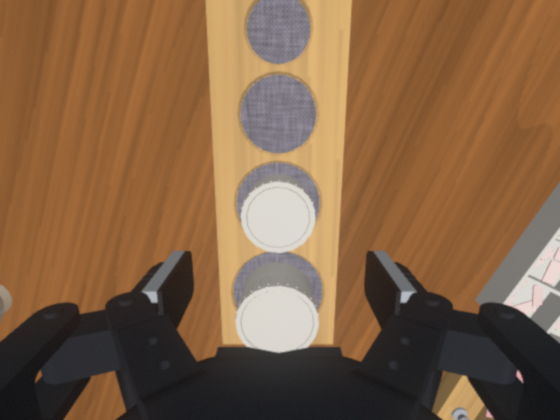

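>>> play_rows --series '[{"gripper": -0.8,"dx": -0.0265,"dy": 0.0375,"dz": 0,"rx": 0,"ry": 0,"rz": 0},{"gripper": -0.8,"dx": -0.0265,"dy": 0.0375,"dz": 0,"rx": 0,"ry": 0,"rz": 0},{"gripper": -0.8,"dx": -0.0265,"dy": 0.0375,"dz": 0,"rx": 0,"ry": 0,"rz": 0},{"gripper": -0.8,"dx": -0.0265,"dy": 0.0375,"dz": 0,"rx": 0,"ry": 0,"rz": 0},{"gripper": -0.8,"dx": -0.0265,"dy": 0.0375,"dz": 0,"rx": 0,"ry": 0,"rz": 0},{"gripper": -0.8,"dx": -0.0265,"dy": 0.0375,"dz": 0,"rx": 0,"ry": 0,"rz": 0},{"gripper": -0.8,"dx": -0.0265,"dy": 0.0375,"dz": 0,"rx": 0,"ry": 0,"rz": 0},{"gripper": -0.8,"dx": -0.0265,"dy": 0.0375,"dz": 0,"rx": 0,"ry": 0,"rz": 0}]'

```text
clock: 15.05
ee_pos: [485.7, -189.4, 134.5]
ee_rot: [-0.001, 0.983, 0.184, -0.001]
contact_force: [0.3, -0.2, -0.6]
gripper_width: 76.9
```

>>> play_rows --series '[{"gripper": -0.8,"dx": -0.0265,"dy": 0.0375,"dz": 0,"rx": 0,"ry": 0,"rz": 0},{"gripper": -0.8,"dx": -0.028,"dy": 0.0385,"dz": 0,"rx": 0,"ry": 0,"rz": 0},{"gripper": -0.8,"dx": 0,"dy": 0,"dz": 0,"rx": 0,"ry": 0,"rz": 0},{"gripper": -0.8,"dx": 0,"dy": 0,"dz": 0.03,"rx": 0,"ry": 0,"rz": 0},{"gripper": -0.8,"dx": 0,"dy": 0,"dz": 0.03,"rx": 0,"ry": 0,"rz": 0},{"gripper": -0.8,"dx": 0,"dy": 0,"dz": 0,"rx": 0,"ry": 0,"rz": 0},{"gripper": -0.8,"dx": 0,"dy": 0,"dz": 0,"rx": 0,"ry": 0,"rz": 0},{"gripper": -0.8,"dx": 0,"dy": 0,"dz": 0,"rx": 0,"ry": 0,"rz": 0}]'

```text
clock: 15.85
ee_pos: [463.9, -278.4, 76.4]
ee_rot: [0.0, 0.983, 0.184, 0.0]
contact_force: [-0.7, 1.1, 0.5]
gripper_width: 76.8
```

```bash
python3 -c "
from h import *
lid('w11.png',30); to(463.5,-278.2,23)"
```

```text
at [ 463.9 -278.4   76.4] d tool [-3.322e+02 -4.271e+02 -2.000e-01] yaw 21.2 tilt 0.02 w 76.8 F [-0.7  1.1  0.5] t 15.85
lid (275.64715576171875, 237.146484375) (70.2758560180664, 72.92440032958984) [ 461.6 -278.    30. ]
at [ 464.1 -278.5   76.8] d tool [-2.2 -1.4 -0. ] yaw 21.2 tilt 0.07 w 77.1 F [-0.3  0.2 -1. ] t 15.9
at [ 464.1 -278.5   76.8] d tool [-0.5 -0.6 53.8] yaw 21.2 tilt 0.07 w 77.1 F [-0.3  0.2 -1. ] t 15.9
```

View pics/w11.png

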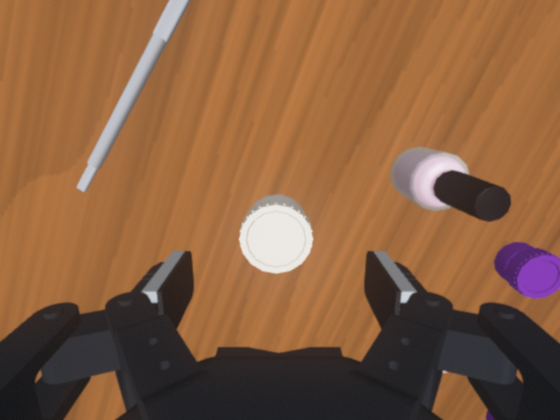

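>>> play_rows --series '[{"gripper": -0.8,"dx": -0.001,"dy": -0.001,"dz": 0.02,"rx": 0,"ry": 0,"rz": 0},{"gripper": -0.8,"dx": 0,"dy": 0,"dz": 0.02,"rx": 0,"ry": 0,"rz": 0},{"gripper": -0.8,"dx": 0,"dy": 0,"dz": 0.0135,"rx": 0,"ry": 0,"rz": 0},{"gripper": -0.8,"dx": 0,"dy": 0,"dz": 0,"rx": 0,"ry": 0,"rz": 0},{"gripper": 0.2,"dx": 0,"dy": 0,"dz": 0,"rx": 0,"ry": 0,"rz": 0},{"gripper": 0.2,"dx": 0,"dy": 0,"dz": 0,"rx": 0,"ry": 0,"rz": 0},{"gripper": 0.2,"dx": 0,"dy": 0,"dz": 0,"rx": 0,"ry": 0,"rz": 0},{"gripper": 0.2,"dx": 0,"dy": 0,"dz": 0,"rx": 0,"ry": 0,"rz": 0}]'

```text
clock: 16.7
ee_pos: [462.8, -278.2, 23.4]
ee_rot: [0.0, 0.983, 0.183, 0.001]
contact_force: [-0.3, 1.2, 6.5]
gripper_width: 40.9
```

>>> play_rows --series '[{"gripper": 0.2,"dx": 0,"dy": 0,"dz": 0,"rx": 0,"ry": 0,"rz": 0},{"gripper": 0.2,"dx": 0,"dy": 0,"dz": 0,"rx": 0,"ry": 0,"rz": 0}]'

```text
clock: 16.9
ee_pos: [462.8, -278.1, 23.4]
ee_rot: [0.0, 0.983, 0.183, 0.001]
contact_force: [-0.3, -0.1, 5.3]
gripper_width: 40.9
```

```bash
python3 -c "
from h import *
to(552,231.6);shot('wrist','w12.png')"
```

```text
at [ 462.8 -278.1   23.4] d tool [ 2.670e+02 -4.433e+02 -2.000e-01] yaw 21.1 tilt 0.09 w 40.9 F [-0.3 -0.1  5.3] t 16.9
```

View pics/w12.png

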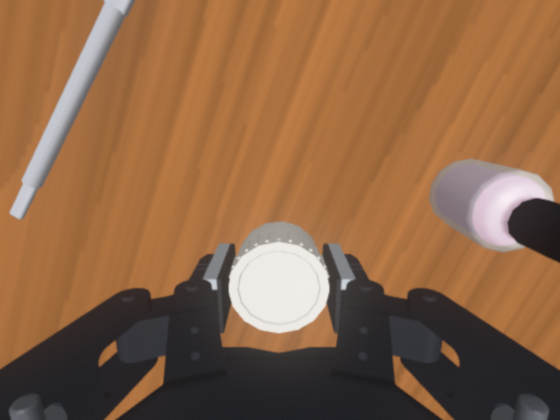

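>>> play_rows --series '[{"gripper": 0.2,"dx": 0,"dy": 0,"dz": -0.01,"rx": 0,"ry": 0,"rz": 0},{"gripper": 0.2,"dx": 0,"dy": 0,"dz": -0.045,"rx": 0,"ry": 0,"rz": 0},{"gripper": 0.2,"dx": 0,"dy": 0,"dz": -0.045,"rx": 0,"ry": 0,"rz": 0},{"gripper": 0.2,"dx": 0,"dy": 0,"dz": 0,"rx": 0,"ry": 0,"rz": 0},{"gripper": 0.2,"dx": 0.0243,"dy": -0.0403,"dz": 0,"rx": 0,"ry": 0,"rz": 0},{"gripper": 0.2,"dx": 0.0243,"dy": -0.0403,"dz": 0,"rx": 0,"ry": 0,"rz": 0},{"gripper": 0.2,"dx": 0.0243,"dy": -0.0403,"dz": 0,"rx": 0,"ry": 0,"rz": 0},{"gripper": 0.2,"dx": 0.0243,"dy": -0.0403,"dz": 0,"rx": 0,"ry": 0,"rz": 0}]'

```text
clock: 17.75
ee_pos: [494.9, -90.8, 123.0]
ee_rot: [-0.0, 0.983, 0.183, 0.0]
contact_force: [0.7, 0.4, -1.0]
gripper_width: 40.8
```

>>> play_rows --series '[{"gripper": 0.2,"dx": 0.0243,"dy": -0.0403,"dz": 0,"rx": 0,"ry": 0,"rz": 0},{"gripper": 0.2,"dx": 0.0243,"dy": -0.0403,"dz": 0,"rx": 0,"ry": 0,"rz": 0},{"gripper": 0.2,"dx": 0.0243,"dy": -0.0403,"dz": 0,"rx": 0,"ry": 0,"rz": 0},{"gripper": 0.2,"dx": 0.0243,"dy": -0.0403,"dz": 0,"rx": 0,"ry": 0,"rz": 0},{"gripper": 0.2,"dx": 0.0243,"dy": -0.0403,"dz": 0,"rx": 0,"ry": 0,"rz": 0},{"gripper": 0.2,"dx": 0.0243,"dy": -0.0403,"dz": 0,"rx": 0,"ry": 0,"rz": 0},{"gripper": 0.2,"dx": 0.0243,"dy": -0.0403,"dz": 0,"rx": 0,"ry": 0,"rz": 0},{"gripper": 0.2,"dx": 0,"dy": 0,"dz": 0,"rx": 0,"ry": 0,"rz": 0}]'

```text
clock: 18.55
ee_pos: [551.6, 240.5, 122.3]
ee_rot: [-0.002, 0.982, 0.188, 0.001]
contact_force: [-1.5, -1.4, -1.4]
gripper_width: 40.8
```

>>> play_rows --series '[{"gripper": 0.2,"dx": 0,"dy": 0,"dz": 0.03,"rx": 0,"ry": 0,"rz": 0},{"gripper": 0.2,"dx": 0,"dy": 0,"dz": 0.025,"rx": 0,"ry": 0,"rz": 0},{"gripper": 0.2,"dx": 0,"dy": 0,"dz": 0,"rx": 0,"ry": 0,"rz": 0},{"gripper": 0.2,"dx": 0,"dy": 0,"dz": 0,"rx": 0,"ry": 0,"rz": 0}]'

```text
clock: 18.95
ee_pos: [551.7, 231.5, 67.8]
ee_rot: [0.0, 0.983, 0.183, -0.0]
contact_force: [0.8, -0.6, -0.0]
gripper_width: 40.9
```

```bash
python3 -c "
from h import *
to(552,231.6,36.4);shot('wrist','w13.png')"
```

```text
at [551.7 231.5  67.8] d tool [ 0.4  0.  31.4] yaw 21.1 tilt 0.04 w 40.9 F [ 0.8 -0.6 -0. ] t 18.95
```

View pics/w13.png

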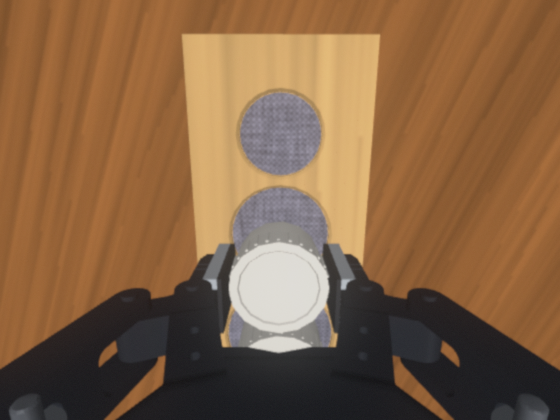

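>>> play_rows --series '[{"gripper": 0.2,"dx": 0,"dy": 0,"dz": 0.015,"rx": 0,"ry": 0,"rz": 0},{"gripper": 0.2,"dx": 0,"dy": 0,"dz": 0.01,"rx": 0,"ry": 0,"rz": 0},{"gripper": 0.2,"dx": 0,"dy": 0,"dz": 0.004,"rx": 0,"ry": 0,"rz": 0},{"gripper": 0.2,"dx": 0,"dy": 0,"dz": 0.002,"rx": 0,"ry": 0,"rz": 0},{"gripper": 0.2,"dx": 0,"dy": 0,"dz": 0,"rx": 0,"ry": 0,"rz": 0},{"gripper": 0.2,"dx": 0,"dy": 0,"dz": 0,"rx": 0,"ry": 0,"rz": 0}]'

```text
clock: 19.6
ee_pos: [551.6, 231.8, 36.5]
ee_rot: [-0.0, 0.983, 0.183, -0.0]
contact_force: [-1.7, -0.7, 3.3]
gripper_width: 40.7
```

>>> play_rows --series '[{"gripper": -0.1,"dx": 0,"dy": 0,"dz": 0,"rx": 0,"ry": 0,"rz": 0},{"gripper": -0.5,"dx": 0,"dy": 0,"dz": 0,"rx": 0,"ry": 0,"rz": 0},{"gripper": -0.5,"dx": 0,"dy": 0,"dz": 0,"rx": 0,"ry": 0,"rz": 0},{"gripper": -0.5,"dx": 0,"dy": 0,"dz": 0,"rx": 0,"ry": 0,"rz": 0},{"gripper": -0.5,"dx": 0,"dy": 0,"dz": -0.02,"rx": 0,"ry": 0,"rz": 0},{"gripper": -0.5,"dx": 0,"dy": 0,"dz": -0.04,"rx": 0,"ry": 0,"rz": 0},{"gripper": -0.5,"dx": 0,"dy": 0,"dz": -0.04,"rx": 0,"ry": 0,"rz": 0},{"gripper": -0.5,"dx": 0,"dy": 0,"dz": 0,"rx": 0,"ry": 0,"rz": 0}]'

```text
clock: 20.4
ee_pos: [554.1, 232.5, 140.9]
ee_rot: [-0.001, 0.983, 0.183, 0.003]
contact_force: [0.1, 0.2, 0.5]
gripper_width: 64.2
```

>>> play_rows --series '[{"gripper": -0.5,"dx": 0,"dy": 0,"dz": 0,"rx": 0,"ry": 0,"rz": 0}]'

```text
clock: 20.5
ee_pos: [552.0, 232.4, 137.3]
ee_rot: [-0.0, 0.983, 0.184, 0.001]
contact_force: [-0.0, -0.0, -0.8]
gripper_width: 64.1
```

```bash
python3 -c "
from h import *
lid('w14.png',43); to(593.5,-312.5)"
```

```text
at [552.  232.4 137.3] d tool [-598.7   17.4   -1.2] yaw 21.2 tilt 0.12 w 64.1 F [-0.  -0.  -0.8] t 20.5
lid (277.3073425292969, 214.9735870361328) (55.79130554199219, 58.61174011230469) [551.2 231.6  43. ]
at [551.5 232.2 136.3] d tool [-0.5  0.4 -0. ] yaw 21.2 tilt 0.02 w 64.4 F [ 0.8  0.1 -0.6] t 20.55
lid (277.880615234375, 304.27349853515625) (61.75551223754883, 68.51835632324219) [577.2 165.2  43. ]
at [551.5 232.2 136.3] d tool [-0.2 71.8 -0. ] yaw 21.2 tilt 0.02 w 64.4 F [ 0.8  0.1 -0.6] t 20.55
at [551.5 232.2 136.3] d tool [-1.575e+02  5.231e+02 -2.000e-01] yaw 21.2 tilt 0.02 w 64.4 F [ 0.8  0.1 -0.6] t 20.55
```

View pics/w14.png

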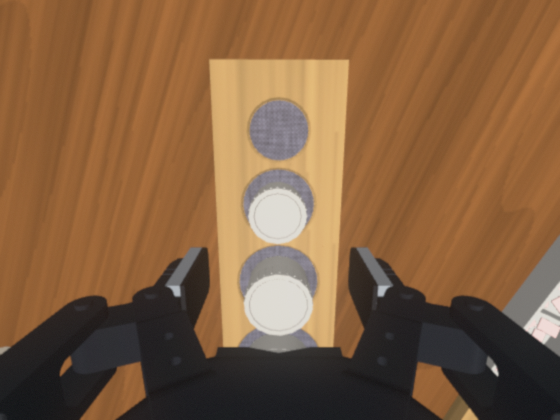

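>>> play_rows --series '[{"gripper": -0.5,"dx": -0.0131,"dy": 0.0436,"dz": 0,"rx": 0,"ry": 0,"rz": 0},{"gripper": -0.5,"dx": -0.0131,"dy": 0.0436,"dz": 0,"rx": 0,"ry": 0,"rz": 0},{"gripper": -0.5,"dx": -0.0131,"dy": 0.0436,"dz": 0,"rx": 0,"ry": 0,"rz": 0},{"gripper": -0.5,"dx": -0.0131,"dy": 0.0436,"dz": 0,"rx": 0,"ry": 0,"rz": 0},{"gripper": -0.5,"dx": -0.0131,"dy": 0.0436,"dz": 0,"rx": 0,"ry": 0,"rz": 0},{"gripper": -0.5,"dx": -0.0131,"dy": 0.0436,"dz": 0,"rx": 0,"ry": 0,"rz": 0},{"gripper": -0.5,"dx": -0.0131,"dy": 0.0436,"dz": 0,"rx": 0,"ry": 0,"rz": 0},{"gripper": -0.5,"dx": -0.0131,"dy": 0.0436,"dz": 0,"rx": 0,"ry": 0,"rz": 0}]'

```text
clock: 21.35
ee_pos: [579.0, -132.9, 134.8]
ee_rot: [-0.0, 0.983, 0.183, -0.001]
contact_force: [0.6, -0.6, -0.7]
gripper_width: 64.1
```

>>> play_rows --series '[{"gripper": -0.5,"dx": -0.0131,"dy": 0.0436,"dz": 0,"rx": 0,"ry": 0,"rz": 0},{"gripper": -0.5,"dx": -0.0131,"dy": 0.0436,"dz": 0,"rx": 0,"ry": 0,"rz": 0},{"gripper": -0.5,"dx": -0.0131,"dy": 0.0436,"dz": 0,"rx": 0,"ry": 0,"rz": 0},{"gripper": -0.5,"dx": -0.0131,"dy": 0.0436,"dz": 0,"rx": 0,"ry": 0,"rz": 0},{"gripper": -0.5,"dx": 0,"dy": 0,"dz": 0,"rx": 0,"ry": 0,"rz": 0},{"gripper": -0.5,"dx": 0,"dy": 0,"dz": 0.03,"rx": 0,"ry": 0,"rz": 0},{"gripper": -0.5,"dx": 0,"dy": 0,"dz": 0.03,"rx": 0,"ry": 0,"rz": 0},{"gripper": -0.5,"dx": 0,"dy": 0,"dz": 0,"rx": 0,"ry": 0,"rz": 0}]'

```text
clock: 22.15
ee_pos: [591.2, -310.8, 71.4]
ee_rot: [-0.003, 0.983, 0.183, -0.003]
contact_force: [-0.3, 0.9, 0.1]
gripper_width: 63.7
```

>>> play_rows --series '[{"gripper": -0.5,"dx": 0,"dy": 0,"dz": 0,"rx": 0,"ry": 0,"rz": 0},{"gripper": -0.5,"dx": 0,"dy": 0,"dz": 0,"rx": 0,"ry": 0,"rz": 0}]'

```text
clock: 22.35
ee_pos: [594.3, -312.9, 77.1]
ee_rot: [0.0, 0.983, 0.183, 0.0]
contact_force: [-0.0, -0.1, 0.5]
gripper_width: 64.1
```

```bash
python3 -c "
from h import *
lid('w15.png',24); to(593.5,-312.5,24)"
```

```text
at [ 594.3 -312.9   77.1] d tool [-441.4 -506.2   -0.6] yaw 21.1 tilt 0.05 w 64.1 F [-0.  -0.1  0.5] t 22.35
lid (224.58236694335938, 16.105201721191406) (60.02923583984375, 66.3671875) [ 528.  -215.7   24. ]
at [ 594.5 -312.9   77.5] d tool [ -26.9 -114.7   -0.2] yaw 21.2 tilt 0.09 w 63.9 F [-0.5 -0.1  0.3] t 22.4
lid (277.041748046875, 236.3949737548828) (49.35993957519531, 50.29600143432617) [ 593.5 -314.2   24. ]
at [ 594.5 -312.9   77.5] d tool [-1.4  0.8 -0. ] yaw 21.2 tilt 0.09 w 63.9 F [-0.5 -0.1  0.3] t 22.4
at [ 594.5 -312.9   77.5] d tool [-0.8 -0.8 53.5] yaw 21.2 tilt 0.09 w 63.9 F [-0.5 -0.1  0.3] t 22.4
```

View pics/w15.png

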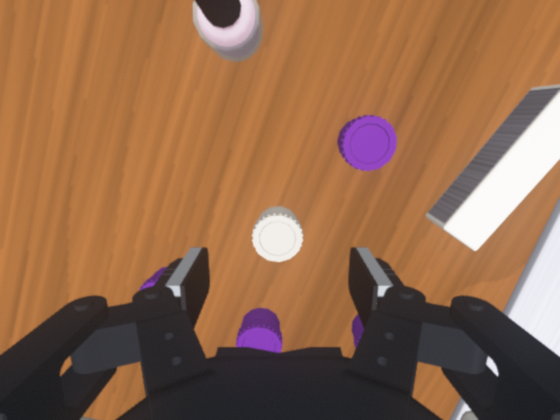

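>>> play_rows --series '[{"gripper": -0.5,"dx": -0.001,"dy": 0,"dz": 0.02,"rx": 0,"ry": 0,"rz": 0},{"gripper": -0.5,"dx": 0,"dy": 0,"dz": 0.02,"rx": 0,"ry": 0,"rz": 0},{"gripper": -0.5,"dx": 0,"dy": 0,"dz": 0.0135,"rx": 0,"ry": 0,"rz": 0},{"gripper": -0.5,"dx": 0,"dy": 0,"dz": 0,"rx": 0,"ry": 0,"rz": 0},{"gripper": 0.5,"dx": 0,"dy": 0,"dz": 0,"rx": 0,"ry": 0,"rz": 0},{"gripper": 0.5,"dx": 0,"dy": 0,"dz": 0,"rx": 0,"ry": 0,"rz": 0},{"gripper": 0.5,"dx": 0,"dy": 0,"dz": 0,"rx": 0,"ry": 0,"rz": 0},{"gripper": 0.5,"dx": 0,"dy": 0,"dz": 0,"rx": 0,"ry": 0,"rz": 0}]' --grip_force 30

```text
clock: 23.2
ee_pos: [593.5, -313.4, 24.0]
ee_rot: [0.0, 0.983, 0.183, 0.001]
contact_force: [-0.6, 0.5, 7.1]
gripper_width: 28.5
```

>>> play_rows --series '[{"gripper": 0.5,"dx": 0,"dy": 0,"dz": 0,"rx": 0,"ry": 0,"rz": 0},{"gripper": 0.5,"dx": 0,"dy": 0,"dz": 0,"rx": 0,"ry": 0,"rz": 0}]'

```text
clock: 23.4
ee_pos: [593.5, -313.4, 24.0]
ee_rot: [0.0, 0.983, 0.183, 0.001]
contact_force: [-0.9, 1.2, 6.4]
gripper_width: 28.7
```

```bash
python3 -c "
from h import *
to(531.5,284.7);shot('wrist','w16.png')"
```

```text
at [ 593.5 -313.4   24. ] d tool [ 1.579e+02 -5.802e+02 -5.000e-01] yaw 21.1 tilt 0.1 w 28.7 F [-0.9  1.2  6.4] t 23.4
```

View pics/w16.png

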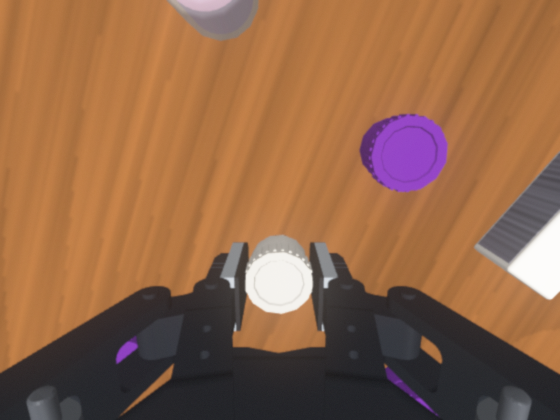

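>>> play_rows --series '[{"gripper": 0.5,"dx": 0,"dy": 0,"dz": -0.01,"rx": 0,"ry": 0,"rz": 0},{"gripper": 0.5,"dx": 0,"dy": 0,"dz": -0.035,"rx": 0,"ry": 0,"rz": 0},{"gripper": 0.5,"dx": 0,"dy": 0,"dz": -0.035,"rx": 0,"ry": 0,"rz": 0},{"gripper": 0.5,"dx": 0,"dy": 0,"dz": -0.035,"rx": 0,"ry": 0,"rz": 0},{"gripper": 0.5,"dx": 0,"dy": 0,"dz": 0,"rx": 0,"ry": 0,"rz": 0},{"gripper": 0.5,"dx": 0.0122,"dy": -0.0446,"dz": 0,"rx": 0,"ry": 0,"rz": 0},{"gripper": 0.5,"dx": 0.0122,"dy": -0.0446,"dz": 0,"rx": 0,"ry": 0,"rz": 0},{"gripper": 0.5,"dx": 0.0122,"dy": -0.0446,"dz": 0,"rx": 0,"ry": 0,"rz": 0}]'

```text
clock: 24.25
ee_pos: [578.2, -173.8, 138.0]
ee_rot: [-0.0, 0.983, 0.183, 0.0]
contact_force: [1.2, 0.7, -0.2]
gripper_width: 28.9
```

>>> play_rows --series '[{"gripper": 0.5,"dx": 0.0122,"dy": -0.0446,"dz": 0,"rx": 0,"ry": 0,"rz": 0},{"gripper": 0.5,"dx": 0.0122,"dy": -0.0446,"dz": 0,"rx": 0,"ry": 0,"rz": 0},{"gripper": 0.5,"dx": 0.0122,"dy": -0.0446,"dz": 0,"rx": 0,"ry": 0,"rz": 0},{"gripper": 0.5,"dx": 0.0122,"dy": -0.0446,"dz": 0,"rx": 0,"ry": 0,"rz": 0},{"gripper": 0.5,"dx": 0.0122,"dy": -0.0446,"dz": 0,"rx": 0,"ry": 0,"rz": 0},{"gripper": 0.5,"dx": 0.0122,"dy": -0.0446,"dz": 0,"rx": 0,"ry": 0,"rz": 0},{"gripper": 0.5,"dx": 0.0122,"dy": -0.0446,"dz": 0,"rx": 0,"ry": 0,"rz": 0},{"gripper": 0.5,"dx": 0.0122,"dy": -0.0446,"dz": 0,"rx": 0,"ry": 0,"rz": 0}]'

```text
clock: 25.05
ee_pos: [540.5, 194.8, 138.0]
ee_rot: [-0.0, 0.983, 0.183, 0.0]
contact_force: [0.6, 0.6, -0.4]
gripper_width: 28.7
```

>>> play_rows --series '[{"gripper": 0.5,"dx": 0.0122,"dy": -0.0446,"dz": 0,"rx": 0,"ry": 0,"rz": 0},{"gripper": 0.5,"dx": 0.0122,"dy": -0.0446,"dz": 0,"rx": 0,"ry": 0,"rz": 0},{"gripper": 0.5,"dx": 0,"dy": 0,"dz": 0,"rx": 0,"ry": 0,"rz": 0},{"gripper": 0.5,"dx": 0,"dy": 0,"dz": 0.035,"rx": 0,"ry": 0,"rz": 0},{"gripper": 0.5,"dx": 0,"dy": 0,"dz": 0.035,"rx": 0,"ry": 0,"rz": 0},{"gripper": 0.5,"dx": 0,"dy": 0,"dz": 0,"rx": 0,"ry": 0,"rz": 0},{"gripper": 0.5,"dx": 0,"dy": 0,"dz": 0,"rx": 0,"ry": 0,"rz": 0},{"gripper": 0.5,"dx": 0,"dy": 0,"dz": 0,"rx": 0,"ry": 0,"rz": 0}]'

```text
clock: 25.85
ee_pos: [532.6, 284.8, 69.3]
ee_rot: [-0.0, 0.983, 0.183, 0.001]
contact_force: [0.1, 0.1, -0.1]
gripper_width: 28.6
```

```bash
python3 -c "
from h import *
to(531.5,284.7,37);shot('wrist','w17.png')"
```

```text
at [532.6 284.8  69.3] d tool [-1.1 -0.3 32.3] yaw 21.1 tilt 0.1 w 28.6 F [ 0.1  0.1 -0.1] t 25.85
```

View pics/w17.png

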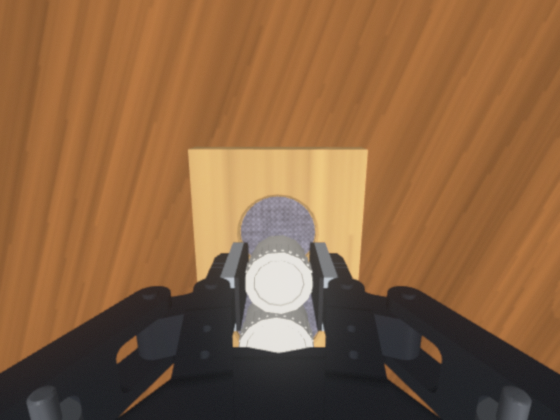

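>>> play_rows --series '[{"gripper": 0.5,"dx": -0.001,"dy": 0,"dz": 0.015,"rx": 0,"ry": 0,"rz": 0},{"gripper": 0.5,"dx": 0,"dy": 0,"dz": 0.01,"rx": 0,"ry": 0,"rz": 0},{"gripper": 0.5,"dx": 0,"dy": 0,"dz": 0.005,"rx": 0,"ry": 0,"rz": 0},{"gripper": 0.5,"dx": 0,"dy": 0,"dz": 0.0015,"rx": 0,"ry": 0,"rz": 0},{"gripper": 0.5,"dx": 0,"dy": 0,"dz": 0,"rx": 0,"ry": 0,"rz": 0},{"gripper": 0.5,"dx": 0,"dy": 0,"dz": 0,"rx": 0,"ry": 0,"rz": 0}]'

```text
clock: 26.5
ee_pos: [530.8, 284.6, 37.0]
ee_rot: [-0.0, 0.983, 0.183, 0.0]
contact_force: [-2.1, -0.4, 6.1]
gripper_width: 28.9
```

Contact. I'll release it gently.

>>> play_rows --series '[{"gripper": 0.2,"dx": 0,"dy": 0,"dz": 0,"rx": 0,"ry": 0,"rz": 0},{"gripper": -0.3,"dx": 0,"dy": 0,"dz": 0,"rx": 0,"ry": 0,"rz": 0},{"gripper": -0.3,"dx": 0,"dy": 0,"dz": 0,"rx": 0,"ry": 0,"rz": 0},{"gripper": -0.3,"dx": 0,"dy": 0,"dz": 0,"rx": 0,"ry": 0,"rz": 0},{"gripper": -0.3,"dx": 0,"dy": 0,"dz": -0.02,"rx": 0,"ry": 0,"rz": 0},{"gripper": -0.3,"dx": 0,"dy": 0,"dz": -0.05,"rx": 0,"ry": 0,"rz": 0},{"gripper": -0.3,"dx": 0,"dy": 0,"dz": -0.05,"rx": 0,"ry": 0,"rz": 0},{"gripper": -0.3,"dx": 0,"dy": 0,"dz": -0.05,"rx": 0,"ry": 0,"rz": 0}]'

```text
clock: 27.3
ee_pos: [530.5, 284.2, 207.9]
ee_rot: [0.0, 0.983, 0.183, -0.0]
contact_force: [1.0, 0.8, 0.6]
gripper_width: 55.8
```

>>> play_rows --series '[{"gripper": -0.3,"dx": -0.016,"dy": 0.045,"dz": -0.03,"rx": 0,"ry": 0,"rz": 0},{"gripper": -0.3,"dx": 0,"dy": 0.04,"dz": 0,"rx": 0,"ry": 0,"rz": 0},{"gripper": -0.3,"dx": 0,"dy": 0,"dz": 0,"rx": 0,"ry": 0,"rz": 0},{"gripper": -0.3,"dx": 0,"dy": 0,"dz": 0,"rx": 0,"ry": 0,"rz": 0},{"gripper": -0.3,"dx": 0,"dy": 0,"dz": 0,"rx": 0,"ry": 0,"rz": 0}]'

```text
clock: 27.8
ee_pos: [546.0, 205.8, 232.4]
ee_rot: [-0.0, 0.983, 0.184, -0.0]
contact_force: [-0.5, 0.0, -0.0]
gripper_width: 55.5
```

```bash
python3 - <<'E'
from h import *
to(0,0); p,im=shot('wrist','w18.png')
h=cv2.cvtColor(im,cv2.COLOR_BGR2HSV); m=((h[...,1]<45)&(h[...,2]>170)).astype(np.uint8)
k,l,st,ce=cv2.connectedComponentsWithStats(m)
W=[(531.5,284.7),(552,231.6),(576.4,168.2),(604.5,95.2)]; Z=[37,43,49,55]
for i in range(1,k):
    if st[i,4]>300 and abs(ce[i][0]-280)<110 and ce[i][1]<330:
        e=cv2.fitEllipse(cv2.convexHull(np.argwhere(l==i)[:,::-1].astype(np.float32)))
        print(np.round(e[0],1),np.round(e[1],1),[ (n,(onz(p,*e[0],z)[:2]-w).round(1).tolist()) for n,w,z in zip(('xs','s','m','l'),W,Z) if np.hypot(*(onz(p,*e[0],z)[:2]-w))<25])
for n in('side','scene'):
    p,s=shot(n,n+'18.png')
    cv2.imwrite('pics/%s18c.png'%n,cv2.resize(s[200:380,150:350] if n=='side' else s[120:320,80:480],None,fx=3 if n=='side' else 2,fy=3 if n=='side' else 2))
E
```

```text
at [546.  205.8 232.4] d tool [-5.834e+02 -5.500e+00  4.000e-01] yaw 21.2 tilt 0.05 w 55.5 F [-0.5  0.  -0. ] t 27.8
[293.9 105.3] [32.  33.5] [('xs', [-0.4, -2.3])]
[293.7 164.3] [42.8 43.6] [('s', [-0.8, -0.5])]
[293.5 231.4] [48.9 51. ] [('m', [-0.8, 0.6])]
[292.2 303.7] [51.8 57.8] [('l', [-1.2, 0.2])]
```

View pics/w18.png

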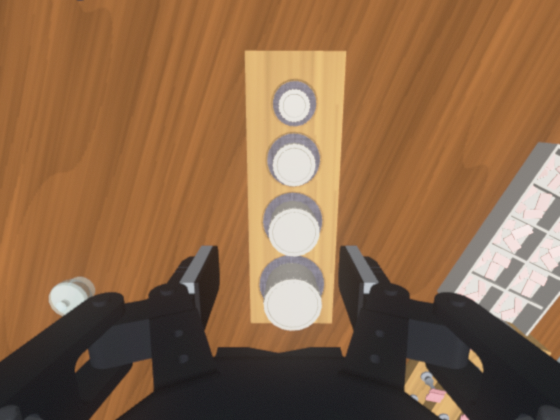

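View pics/side18c.png

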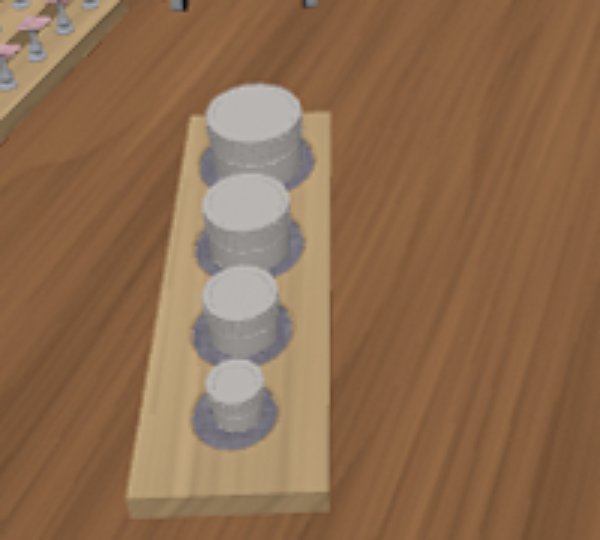

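View pics/scene18c.png

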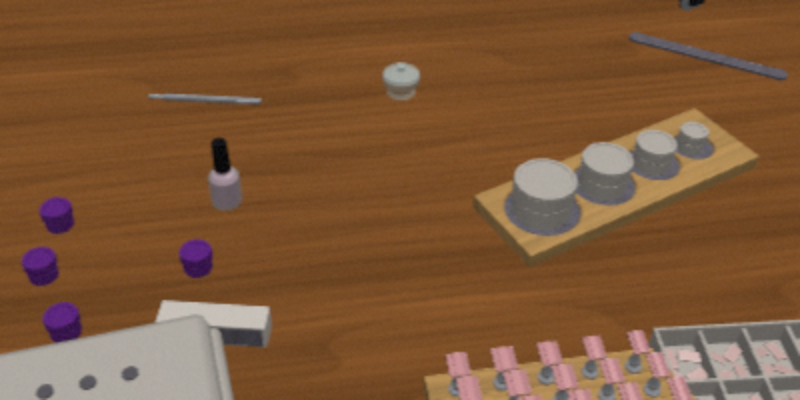

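The wrist view shows all four lids in the right wells at (294,105), (294,164), (293,231) and (292,304), within about 2.5 mm of the well centres. The polish (scene crop (224,187)) and buffer (214,322) haven't moved.

```bash
python3 -c "
from workcell import bot
print(bot.finish_job()); print(bot.sense()['clock'])"
```

```text
the job is handed in; nothing more can be done
None
the job is handed in; nothing more can be done
```

I put all four white gel pots into the wells of their size, largest first, and handed the job in at about 28 s of the 90 s. No verdict came back. I lowered each pot until the wrist force showed it touching the well floor, then let go.

- **Centring:** the last wrist picture puts the pots 2.3 mm (xs), 0.9 mm (s), 1.0 mm (m) and 1.2 mm (l) from their well centres, against a limit of 10 mm.
- **Standing:** the side and scene views show every pot upright in its well. I judged flatness from those pictures and the contact forces, and did not measure each underside's height against the well floor.
- **Left alone:** the polish bottle, the buffer block and the purple pots look unmoved. The gripper was clear of everything at hand-in.
- **Disagreements:** the different views of the same pot or well differed by up to about 5 mm before I picked anything up. I settled each pot's position with a close wrist picture before gripping it. No check failed.

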